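Load the light-shielded jar station

ROBOT

A 6-joint arm with a two-finger parallel gripper is mounted at the origin on the work surface. World frame = base frame: x ahead of the robot, y to its left, z up, the work surface at z = 0. Lengths are in m, angles in rad, forces in N, time in s.
With the tool pointing down it reaches from about 0.225 to 0.875 m from the base axis. Payload 3.4 kg.
Tool frame: the origin (TCP) lies midway between the tips of the shut fingers; the grasp point (between the pads) lies 19 mm behind it; z points along the fingers, y is the direction in which the jaws open and shut (so a half turn about z gives the same grasp; the last joint's range is limited). The gripper opens to 85 mm and grips with 20 to 120 N. Pads are 22 mm wide; open, the fingers measure 114 mm over their backs; the gripper's body (76 mm by 85 mm) begins 54 mm behind the grasp point. The pads swing forward as they close: fully open they stand 13 mm farther back than shut.
Start: joints at [-1.404, 0.276, 1.505, -0, 1.361, -0.121], TCP at [0.163, -0.551, 0.231] pointing down, gripper open.
Joint ranges: [-2.89, 2.89], [-0.75, 2.08], [0.22, 2.7], [-1.18, 4.32], [0.11, 2.71], [-2.7, 2.7]. Speed limits (rad/s): [2.57, 2.57, 3.14, 3.14, 3.14, 3.14].

INTERFACE

Orientations are given as a rotation vector (axis times angle).
In Python, from station import arm gives the robot as it stands.
- The arm moves only by the tool arm_command, never from a script. Its argument "rows" is a list of rows, each a list of 3 entries, a list of its own where there are three numbers: the shift along the tool's x, y, z in cm, then the turn, a rotation vector about the tool's x, y, z in degrees, then the finger opening in cm, from 0 to 8.54. In form: [[[tx, ty, tz], [wx, wy, wz], fingers], ...]. A call has exactly 8 rows; each row is the pose to reach, as a shift and turn from the pose commanded when the call began, along the tool's axes at that moment; what a row does not reach only later rows make up. A row lasts 1/10 s, in which the tool goes at most 50 mm and 8.59 degrees, less where a joint would pass 70% of its speed; a pose out of reach is approached as far as the arm can. A call with a gripper value outside its range is refused whole. The fingers move at their own pace and stop on an object; the grip force is fixed at half the most. Time passes only in rows, so rows that repeat a pose let the fingers close, or fill a call up. It gives the time, the measured TCP pose, the force and the opening at its end, in the units of the state.
- arm.get_obs(): the state, without advancing time (a new reading comes with each control period).
- arm.grab_frame(name): name is "scene" or "top"; returns the picture (480x640x3 uint8, red, green, blue); there is no depth.
- arm.get_calibration(name): a dict with "K" (3x3 intrinsics, pixels), "dist" ([k1, k2, p1, p2, k3] as OpenCV has them; the pictures are not rectified), "rvec" (rotation vector, rad) and "tvec" (3), from world to camera coordinates, as OpenCV has them. Camera axes: x right, y down, z forward; pixel columns grow to the right and rows downward; lengths in m; the calibration is good to about 2 mm. A picture is of the moment at which its call begins. get_calibration takes no time and is no camera call.
- arm.sign_off(): hands the job in, once; it reports no verdict.
The state is a dict: "clock": time; "joint_pos": joint angles; "joint_velocities": joint speeds; "tau": joint torques, N m; "tool_pos": TCP position; "tcp_rot": TCP orientation; "wrist_force": force on the tool from outside, world axes, zero at the start; "moment": the same for the moment, N m; "width": finger opening in m.
Only numpy, scipy, OpenCV 4.12 (cv2) and the standard library are available. Lean on these libraries where they do the work, as an engineer would, in place of code of your own. Each camera call takes 0.05 s, during which the arm holds its last target. There are 200 camera calls.

TASK

Swing the amber light shield fully open against its spring by its black knob and, while holding it there, push the knob down so that the bolt goes down behind the yellow catch and the shield stays open by itself when you let go. Then stand every sample jar upright in the bin of its own cap colour, red or blue. When all are in, lift the knob fully up and bring the shield back until it is fully closed over the bins, leaving the beaker, the brown bottle and the red bowl where they are.

Things in the scene. Friction and masses are not known exactly. Their poses are not given: they have to be found in the camera images.
- hinge (a point): centre of the shield's vertical hinge, 68 mm above the bench, on a grey base plate (262 x 308 mm, 8 mm thick, fixed). This frame turns with the base, not the shield: x away from the robot, y to the left, give or take the station's yaw; bins lie to the left and nearer, the knob to the right. A spring coils round the hinge pin (top 101 mm above the bench)
- shield_mid (a point): centre of the amber clear shield plate, 170 x 182 mm, 5 mm thick, 66 to 71 mm above the bench: right over the bins when closed, beyond their far side when open. On the other side of the hinge it carries an aluminium arm, 22 mm wide, top 71 mm above the bench, with the knob at its end
- shield (a joint): turn of the shield, rad: 0 = closed over the bins, growing as it opens CLOCKWISE seen from above, end stop 1.80. A torsion spring always drives it back to 0 (0.10 N m at 0, rising to about 0.6 N m at 1.70: 1 to 7 N at the knob); damped, it closes in about a second if let go. With the bolt resting against the catch it stays at about 1.60
- bolt (a joint): how far the bolt is pushed down, m: 0 = fully up (as at the start), 0.018 = fully down. It stays where it is left (2 N of friction). Up, its lower end passes 6 mm above the catch; pushed down with the shield between 1.62 and 1.80 rad it goes 12 mm down behind the catch, and the spring then holds it there. Pushed down earlier it stands on or in front of the catch
- catch (a point): centre of the top of the fixed yellow catch, a tab 30 mm (radial) x 8 mm, 48 mm above the bench, on the bolt's circle where the bolt is at shield 1.50 rad
- knob (a point): centre of the black round knob of the bolt: 22 mm in diameter, 36 mm tall, upright. 90 mm from the hinge axis, on whose circle it moves with the shield; centre 116 mm above the bench with the bolt up, 98 mm with it down. With the shield closed it lies 50 degrees clockwise from the hinge's x axis
- red_bin: red open bin, fixed on the base plate: 163 mm (its x) by 88 mm (its y), 22 mm high, walls and floor 4 mm; origin at the centre of its underside, 8 mm above the bench. Under the closed shield. Red-capped jars go here; it has room for three in a row along its x. Red and blue bins may be swapped
- blue_bin: blue open bin, of the same size and beside the red one (centres 90 mm apart); blue-capped jars go here
- red_jar1_mid (a point): centre (half-way up) of a white sample jar with a red screw cap: upright cylinder 40 mm in diameter, 42 mm tall, cap 14 mm, about 50 g, z along its axis; stands on the bench at the start. May be absent
- red_jar2_mid (a point): centre (half-way up) of a white sample jar with a red screw cap: upright cylinder 40 mm in diameter, 42 mm tall, cap 14 mm, about 50 g, z along its axis; stands on the bench at the start. May be absent
- red_jar3_mid (a point): centre (half-way up) of a white sample jar with a red screw cap: upright cylinder 40 mm in diameter, 42 mm tall, cap 14 mm, about 50 g, z along its axis; stands on the bench at the start. May be absent
- blue_jar1_mid (a point): centre (half-way up) of a white sample jar with a blue screw cap: upright cylinder 40 mm in diameter, 42 mm tall, cap 14 mm, about 50 g, z along its axis; stands on the bench at the start. May be absent
- blue_jar2_mid (a point): centre (half-way up) of a white sample jar with a blue screw cap: upright cylinder 40 mm in diameter, 42 mm tall, cap 14 mm, about 50 g, z along its axis; stands on the bench at the start. May be absent
- blue_jar3_mid (a point): centre (half-way up) of a white sample jar with a blue screw cap: upright cylinder 40 mm in diameter, 42 mm tall, cap 14 mm, about 50 g, z along its axis; stands on the bench at the start. May be absent
- beaker_mid (a point): centre of an empty glass beaker, 76 mm in diameter, 95 mm tall; bystander
- bottle_mid (a point): centre of a brown bottle with a white cap, 68 mm in diameter, 190 mm tall; bystander
- bowl_mid (a point): centre of a red plastic bowl, 150 mm across, 60 mm tall; bystander
Mind the look-alikes: they are no part of the job. Leave any green look-alike of the part that bears blue_jar1_mid alone.

How it is judged:
On the way, in this order (a step that is already met when the one before it is completed fails the run):
1. the shield is wound open, the bolt is down behind the catch and the shield stays open with nothing holding it (value of joint shield above 1.54 rad and value of joint bolt above 0.012 m and contact force between each of the arm, the fingers and shield below 0.3 N and contact force between the fingers and bolt below 0.3 N), for 0.3 s.
2. with the shield latched open, every jar stands upright in the bin of its cap colour, let go (value of joint shield above 1.54 rad and value of joint bolt above 0.012 m and x of red_jar1_mid in the frame of red_bin between -0.062 and 0.062 m and y of red_jar1_mid in the frame of red_bin between -0.024 and 0.024 m and z of red_jar1_mid in the frame of red_bin between 0.018 and 0.031 m and angle between each of red_jar1_mid, red_jar2_mid, red_jar3_mid, blue_jar1_mid, blue_jar2_mid, blue_jar3_mid's own z axis and vertical below 0.15 rad and x of red_jar2_mid in the frame of red_bin between -0.062 and 0.062 m and y of red_jar2_mid in the frame of red_bin between -0.024 and 0.024 m and z of red_jar2_mid in the frame of red_bin between 0.018 and 0.031 m and x of red_jar3_mid in the frame of red_bin between -0.062 and 0.062 m and y of red_jar3_mid in the frame of red_bin between -0.024 and 0.024 m and z of red_jar3_mid in the frame of red_bin between 0.018 and 0.031 m and x of blue_jar1_mid in the frame of blue_bin between -0.062 and 0.062 m and y of blue_jar1_mid in the frame of blue_bin between -0.024 and 0.024 m and z of blue_jar1_mid in the frame of blue_bin between 0.018 and 0.031 m and x of blue_jar2_mid in the frame of blue_bin between -0.062 and 0.062 m and y of blue_jar2_mid in the frame of blue_bin between -0.024 and 0.024 m and z of blue_jar2_mid in the frame of blue_bin between 0.018 and 0.031 m and x of blue_jar3_mid in the frame of blue_bin between -0.062 and 0.062 m and y of blue_jar3_mid in the frame of blue_bin between -0.024 and 0.024 m and z of blue_jar3_mid in the frame of blue_bin between 0.018 and 0.031 m and contact force between the fingers and red_jar1 below 0.3 N and contact force between the fingers and red_jar2 below 0.3 N and contact force between the fingers and red_jar3 below 0.3 N and contact force between the fingers and blue_jar1 below 0.3 N and contact force between the fingers and blue_jar2 below 0.3 N and contact force between the fingers and blue_jar3 below 0.3 N), for 0.2 s.
3. the bolt is lifted and the shield is back, fully closed (value of joint shield below 0.06 rad and value of joint bolt below 0.004 m), for 0.2 s.
At the end, for the whole second after the job is handed in: every jar present stands upright (within 0.15 rad) and at rest on the floor of the bin of its cap colour; the shield is closed (joint below 0.06 rad) and still, the bolt is up (below 4 mm) (all of step 3 and x of red_jar1_mid in the frame of red_bin between -0.062 and 0.062 m and y of red_jar1_mid in the frame of red_bin between -0.024 and 0.024 m and z of red_jar1_mid in the frame of red_bin between 0.018 and 0.031 m and angle between each of red_jar1_mid, red_jar2_mid, red_jar3_mid, blue_jar1_mid, blue_jar2_mid, blue_jar3_mid's own z axis and vertical below 0.15 rad and x of red_jar2_mid in the frame of red_bin between -0.062 and 0.062 m and y of red_jar2_mid in the frame of red_bin between -0.024 and 0.024 m and z of red_jar2_mid in the frame of red_bin between 0.018 and 0.031 m and x of red_jar3_mid in the frame of red_bin between -0.062 and 0.062 m and y of red_jar3_mid in the frame of red_bin between -0.024 and 0.024 m and z of red_jar3_mid in the frame of red_bin between 0.018 and 0.031 m and x of blue_jar1_mid in the frame of blue_bin between -0.062 and 0.062 m and y of blue_jar1_mid in the frame of blue_bin between -0.024 and 0.024 m and z of blue_jar1_mid in the frame of blue_bin between 0.018 and 0.031 m and x of blue_jar2_mid in the frame of blue_bin between -0.062 and 0.062 m and y of blue_jar2_mid in the frame of blue_bin between -0.024 and 0.024 m and z of blue_jar2_mid in the frame of blue_bin between 0.018 and 0.031 m and x of blue_jar3_mid in the frame of blue_bin between -0.062 and 0.062 m and y of blue_jar3_mid in the frame of blue_bin between -0.024 and 0.024 m and z of blue_jar3_mid in the frame of blue_bin between 0.018 and 0.031 m and linear speed of each of red_jar1, red_jar2, red_jar3, blue_jar1, blue_jar2, blue_jar3 below 0.02 m/s and velocity of joint shield between -0.05 and 0.05 rad/s); the robot touches nothing.
It fails at once if the beaker is moved more than 30 mm (distance of beaker_mid from where it was at the start of the episode above 0.03 m).
It fails at once if the bottle is moved more than 30 mm (distance of bottle_mid from where it was at the start of the episode above 0.03 m).
It fails at once if the bowl is moved more than 30 mm (distance of bowl_mid from where it was at the start of the episode above 0.03 m).
Of red_jar1, red_jar2, red_jar3, blue_jar1, blue_jar2, blue_jar3 only 4 to 6 are there at a start; the rules pass over those that are not, and their reading is None.
At some moment in a run one of red_jar1, red_jar2, red_jar3, blue_jar1, blue_jar2, blue_jar3 may be knocked a few centimetres aside while the robot is not near it.
It also fails if it takes over 210 s, if anything falls off the work surface, if the arm or the gripper's body presses on something with over 40 N, if the wrist force passes 120 N, or if a joint passes its speed limit or range.

## Working session

There is one attempt and no reset: what is moved stays moved. The work goes in short steps, Python scripts to look and compute and a tool call to move; the robot and the scene stay as the last step left them, time stands still between calls to the robot, and variables do not carry over. Pictures are saved under pics/ and viewed, about 12 in all and at most 16, crops included, and the job is handed in when it is done.

Besides the shell and the picture viewer there is one more tool, called after "Request:" as name(argument=value, ...) on one line, values as JSON. arm_command: Moves the arm, as the interface text tells. Its arguments: {"type":"object","properties":{"rows":{"type":"array","items":{"type":"array"}}},"required":["rows"]}

```bash
ls; mkdir -p pics; python3 - <<'E'
from station import arm
import cv2
print(arm.get_obs())
for n in("scene","top"):
    c=arm.get_calibration(n);print(n,c)
    cv2.imwrite(f"pics/{n}0.png",arm.grab_frame(n)[:,:,::-1])
E
```

```text
pics
{'clock': 0.0, 'joint_pos': array([-1.40401169e+00,  2.76610082e-01,  1.50611887e+00,  2.52798020e-05,
        1.36071819e+00, -1.20997008e-01]), 'joint_velocities': array([-3.74324291e-04,  2.76525836e-03, -1.15140435e-03,  3.04984192e-04,
        1.60736694e-04,  4.09064946e-05]), 'tau': array([-1.01778842e-03, -4.16779017e+01, -2.45803910e+01, -2.54783063e-04,
        1.10047107e-02,  1.13206886e-05]), 'tool_pos': array([ 0.16311713, -0.55083   ,  0.2304368 ]), 'tcp_rot': array([-3.10729186e+00, -4.50213891e-01,  2.78495065e-05]), 'wrist_force': array([-0.06135391,  0.41046158,  0.55208479]), 'moment': array([-0.01677497,  0.00414241,  0.02922419]), 'width': 0.08543992856299502}
scene {'K': array([[440.4519653 ,   0.        , 319.89642378],
       [  0.        , 440.4519653 , 235.60153383],
       [  0.        ,   0.        ,   1.        ]]), 'dist': array([-0.00772512,  0.        ,  0.        ,  0.        ,  0.        ]), 'rvec': array([ 1.55063043,  2.11475002, -0.79199451]), 'tvec': array([ 0.10365103, -0.38288954,  1.49835101])}
top {'K': array([[439.25397263,   0.        , 311.43758158],
       [  0.        , 439.25397263, 239.66964558],
       [  0.        ,   0.        ,   1.        ]]), 'dist': array([-0.05374755,  0.        ,  0.        ,  0.        ,  0.        ]), 'rvec': array([ 2.14827849, -2.11919641,  0.11431681]), 'tvec': array([0.07744348, 0.58578556, 0.96037731])}
```

View pics/scene0.png

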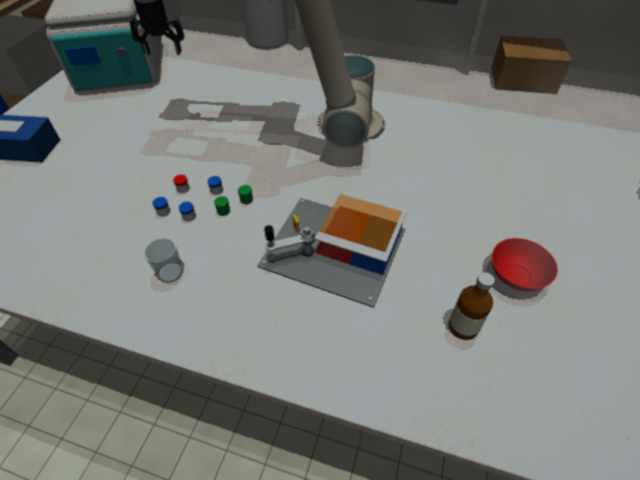

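View pics/top0.png

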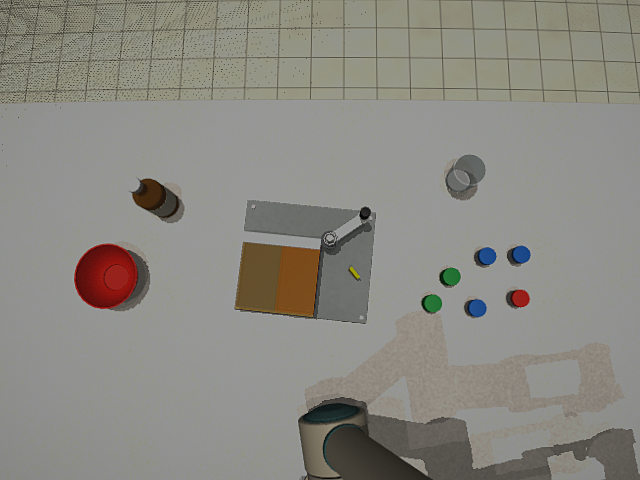

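The scene view shows the caps near (181,180) red, (161,203), (187,208) and (215,182) blue, and greens at (222,205) and (246,193). The top view shows the knob at (365,212), the hinge at (330,239), the catch at (354,272), one red cap at (520,298), and blue caps at (487,256), (521,254) and (476,308). Next I triangulate these.

```bash
cat > h.py <<'E'
import cv2, numpy as np
from station import arm
from scipy.spatial.transform import Rotation as R
C={n:arm.get_calibration(n) for n in("scene","top")}
def ray(n,p):
    c=C[n];u=cv2.undistortPoints(np.array([[p]],float),c["K"],c["dist"])[0,0]
    M=cv2.Rodrigues(c["rvec"])[0];return -M.T@c["tvec"],M.T@np.array([u[0],u[1],1.])
def plane(n,p,z):
    o,d=ray(n,p);return o+d*(z-o[2])/d[2]
def tri(ps,pt):
    (a,d),(b,e)=ray("scene",ps),ray("top",pt)
    s=np.linalg.lstsq(np.c_[d,-e],b-a,rcond=None)[0];p,q=a+d*s[0],b+e*s[1]
    return (p+q)/2,np.linalg.norm(p-q)
def proj(n,P):
    c=C[n];return cv2.projectPoints(np.array([P],float),c["rvec"],c["tvec"],c["K"],c["dist"])[0][0,0]
HUE={"red":[(0,6),(174,180)],"blue":[(100,125)],"green":[(50,75)],"yellow":[(24,33)]}
def blobs(im,col,lo=12,hi=800,smin=140,vmin=60):
    h=cv2.cvtColor(im,cv2.COLOR_RGB2HSV);m=0
    for a,b in HUE[col]: m=m|cv2.inRange(h,(a,smin,vmin),(b,255,255))
    k,_,s,c=cv2.connectedComponentsWithStats(m)
    return [(tuple(c[i].round(1)),int(s[i,4]),tuple(s[i,:4])) for i in range(1,k) if lo<s[i,4]<hi]
def match(fs,ft,col,zr,**k):
    out=[]
    for t in blobs(ft,col,**k):
        for s in blobs(fs,col,**k):
            P,g=tri(s[0],t[0])
            if g<.012 and zr[0]<P[2]<zr[1]: out.append((P,g,t[0],s[0],t[1]))
    return out
def move(P,yaw=None):
    """shift in tool axes (cm) and turn (deg) to world P, tool down with y axis at world angle yaw"""
    o=arm.get_obs();A=R.from_rotvec(o["tcp_rot"])
    print("shift cm",(A.inv().apply(np.array(P)-o["tool_pos"])*100).round(2))
    if yaw is not None:
        y=np.array([np.cos(yaw),np.sin(yaw),0]);z=np.array([0,0,-1.])
        print("turn deg",np.degrees((A.inv()*R.from_matrix(np.c_[np.cross(y,z),y,z])).as_rotvec()).round(1))
E
python3 - <<'E'
from h import *
for n in C: print(n,ray(n,(320,240))[0].round(3))
s,t=[cv2.imread(f"pics/{n}0.png")[:,:,::-1].copy() for n in("scene","top")]
for c in("red","blue","green","yellow"):
    print(c,"top",blobs(t,c),"\n scene",blobs(s,c))
    for m in match(s,t,c,(.02,.08)): print("  ",m[0].round(4),round(m[1],4),m[2:])
for nm,a,b in(("knobtop",(269,229),(365,211)),("hingetop",(307,231),(330,238.5))): print(nm,tri(a,b))
cv2.imwrite("pics/crop1.png",np.hstack([cv2.resize(t[190:330,225:385,::-1],None,fx=2.5,fy=2.5),cv2.resize(s[190:330,255:415,::-1],None,fx=2.5,fy=2.5)]))
E
```

```text
scene [1.233 0.297 0.891]
top [0.445 0.052 1.035]
red top [((np.float64(520.1), np.float64(298.0)), 241, (np.int32(512), np.int32(290), np.int32(18), np.int32(17)))] 
 scene [((np.float64(180.0), np.float64(179.9)), 115, (np.int32(174), np.int32(175), np.int32(13), np.int32(11))), ((np.float64(333.6), np.float64(252.2)), 374, (np.int32(317), np.int32(243), np.int32(34), np.int32(20)))]
   [ 0.4581 -0.3855  0.0367] 0.0011 ((np.float64(520.1), np.float64(298.0)), (np.float64(180.0), np.float64(179.9)), 241)
blue top [((np.float64(521.1), np.float64(253.9)), 234, (np.int32(513), np.int32(246), np.int32(17), np.int32(17))), ((np.float64(487.0), np.float64(255.7)), 232, (np.int32(479), np.int32(248), np.int32(17), np.int32(17))), ((np.float64(476.9), np.float64(307.8)), 242, (np.int32(469), np.int32(300), np.int32(17), np.int32(17)))] 
 scene [((np.float64(78.1), np.float64(47.8)), 79, (np.int32(64), np.int32(46), np.int32(31), np.int32(5))), ((np.float64(22.6), np.float64(127.7)), 645, (np.int32(0), np.int32(114), np.int32(47), np.int32(27))), ((np.float64(214.0), np.float64(181.3)), 105
[... 1269 characters left out ...]
np.float64(220.9), np.float64(201.5)), 235)
   [ 0.4454 -0.1873  0.04  ] 0.0001 ((np.float64(432.5), np.float64(302.9)), (np.float64(244.5), np.float64(190.0)), 238)
yellow top [((np.float64(353.9), np.float64(272.4)), 54, (np.int32(349), np.int32(267), np.int32(11), np.int32(12)))] 
 scene [((np.float64(295.3), np.float64(218.8)), 34, (np.int32(293), np.int32(214), np.int32(6), np.int32(10)))]
   [ 0.5112 -0.0117  0.0453] 0.0008 ((np.float64(353.9), np.float64(272.4)), (np.float64(295.3), np.float64(218.8)), 54)
knobtop (array([ 0.63355744, -0.02797063,  0.13225176]), np.float64(0.0013235816887106006))
hingetop (array([0.58045984, 0.0444806 , 0.09161918]), np.float64(0.0019668395403948285))
```

View pics/crop1.png

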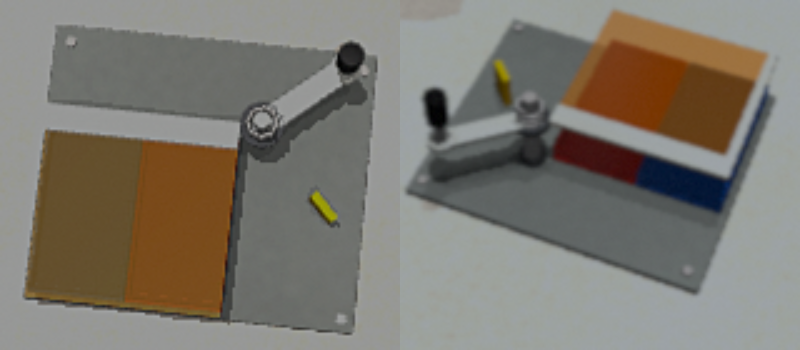

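The crop shows the red bin next to the hinge on the right and the blue bin on the left, with the catch yellow and the knob black. I now refine the knob, hinge and base yaw.

```bash
python3 - <<'E'
from h import *
s,t=[cv2.imread(f"pics/{n}0.png")[:,:,::-1].copy() for n in("scene","top")]
def dark(im,x0,x1,y0,y1):
    m=(im[y0:y1,x0:x1].max(2)<45);v,u=np.nonzero(m);print(len(u),u.min()+x0,u.max()+x0,v.min()+y0,v.max()+y0);return u.mean()+x0,v.mean()+y0
pt,ps=dark(t,355,375,202,222),dark(s,260,278,222,246)
print(pt,ps,tri(ps,pt),plane("top",pt,.128))
# plate screw heads (z=8mm) & corners for yaw: top-crop pixel/2.5+offset
q=lambda u,v:(u/2.5+225,v/2.5+190)
sc=[plane("top",q(*p),.008) for p in((70,41),(342,318))];print("screws",sc)
co=[plane("top",q(*p),.008) for p in((57,25),(376,56),(354,332))];print("corners",co)
print("yaw top edge",np.degrees(np.arctan2(*(co[0]-co[1])[:2][::-1]))-90,"right edge",np.degrees(np.arctan2(*(co[1]-co[2])[:2][::-1])))
sh=[plane("top",q(*p),.071) for p in((45,131),(238,148),(222,317),(25,297))];print("shield",np.round(sh,4),np.mean(sh,0))
E
```

```text
87 360 369 207 219
100 265 273 226 241
(np.float64(364.5287356321839), np.float64(212.9655172413793)) (np.float64(269.03), np.float64(233.02)) (array([ 0.63277911, -0.02905605,  0.11680768]), np.float64(0.00018368695324481627)) [ 0.63046224 -0.02798349  0.128     ]
screws [array([0.66851791, 0.22818275, 0.008     ]), array([ 0.41064901, -0.03222482,  0.008     ])]
corners [array([0.68415014, 0.24134599, 0.008     ]), array([ 0.65659332, -0.06431943,  0.008     ]), array([ 0.39808835, -0.04326086,  0.008     ])]
yaw top edge -5.151492323094828 right edge -4.657198266142787
shield [[0.5728 0.2369 0.071 ]
 [0.5596 0.0648 0.071 ]
 [0.412  0.0767 0.071 ]
 [0.4261 0.2492 0.071 ]] [0.49261582 0.15689666 0.071     ]
```

```bash
cat >> h.py <<'E'
HG=np.array([.5808,.0445]);YAW=np.radians(-4.9)
def kn(sh): # knob xy and radial angle at shield angle
    a=np.radians(-50)+YAW-sh; return HG+.09*np.array([np.cos(a),np.sin(a)]),a
E
python3 -c "
from h import *
p,a=kn(0);print(p,a);move([*p,.19],a+np.pi/2)"
```

```text
[ 0.63255047 -0.02913347] -0.9581857593448869
shift cm [ 59.82 -36.69   4.13]
turn deg [-1.000e-01 -1.000e-01 -1.086e+02]
```

Request:
arm_command(rows=[[[29.9, -18.3, 2.0], [0, 0, -54], 5], [[29.9, -18.3, 2.0], [0, 0, -54], 5], [[29.9, -18.3, 2.0], [0, 0, -54], 5], [[29.9, -18.3, 2.0], [0, 0, -54], 5], [[29.9, -18.3, 2.0], [0, 0, -54], 5], [[29.9, -18.3, 2.0], [0, 0, -54], 5], [[29.9, -18.3, 2.0], [0, 0, -54], 5], [[29.9, -18.3, 2.0], [0, 0, -54], 5]])

```text
clock: 0.9
tool_pos: [0.4007, -0.2859, 0.2107]
tcp_rot: [-2.557, -1.821, -0.004]
wrist_force: [-0.8, -0.2, -0.5]
width: 0.0502
```

```bash
python3 -c "
from h import *
p,a=kn(0);move([*p,.19],a+np.pi/2);print(arm.get_obs()['joint_pos'])"
```

```text
shift cm [31.84 13.51  2.18]
turn deg [  0.1  -0.2 -54.2]
[-0.76350683  0.1654046   1.70690438  0.00339204  1.27113105 -0.4312962 ]
```

Request:
arm_command(rows=[[[31.84, 13.51, 2.18], [0.1, -0.2, -54.2], 5], [[31.84, 13.51, 2.18], [0.1, -0.2, -54.2], 5], [[31.84, 13.51, 2.18], [0.1, -0.2, -54.2], 5], [[31.84, 13.51, 2.18], [0.1, -0.2, -54.2], 5], [[31.84, 13.51, 2.18], [0.1, -0.2, -54.2], 5], [[31.84, 13.51, 2.18], [0.1, -0.2, -54.2], 5], [[31.84, 13.51, 2.18], [0.1, -0.2, -54.2], 5], [[31.84, 13.51, 2.18], [0.1, -0.2, -54.2], 5]])

```text
clock: 1.7
tool_pos: [0.6348, -0.0324, 0.1879]
tcp_rot: [1.452, 2.786, -0.002]
wrist_force: [-0.6, -0.8, -0.0]
width: 0.0499
```

```bash
python3 -c "
from h import *
p,a=kn(0);move([*p,.098],a+np.pi/2);print(arm.get_obs()['joint_pos'])"
```

```text
shift cm [0.4  0.01 8.99]
turn deg [-0.1  0.1 -0.1]
[-0.15952009  0.39161959  1.43854382 -0.00147808  1.31140091 -0.7691944 ]
```

Request:
arm_command(rows=[[[0.4, 0, 4], [-0.1, 0.1, -0.1], 5], [[0.4, 0, 6], [-0.1, 0.1, -0.1], 5], [[0.4, 0, 8], [-0.1, 0.1, -0.1], 5], [[0.4, 0, 9], [-0.1, 0.1, -0.1], 5], [[0.4, 0, 9], [-0.1, 0.1, -0.1], 5], [[0.4, 0, 9], [-0.1, 0.1, -0.1], 5], [[0.4, 0, 9], [-0.1, 0.1, -0.1], 5], [[0.4, 0, 9], [-0.1, 0.1, -0.1], 5]])

```text
clock: 2.5
tool_pos: [0.63, -0.0333, 0.1007]
tcp_rot: [1.455, 2.782, -0.001]
wrist_force: [0.7, -0.6, -0.4]
width: 0.05
```

```bash
python3 -c "
from h import *
p,a=kn(0);move([*p,.098],a+np.pi/2)
for n in C: cv2.imwrite(f'pics/{n}1.png',arm.grab_frame(n)[:,:,::-1])
a,b=cv2.imread('pics/top1.png'),cv2.imread('pics/scene1.png')
cv2.imwrite('pics/crop2.png',np.hstack([cv2.resize(a[150:270,300:420],None,fx=3,fy=3),cv2.resize(b[150:270,210:330],None,fx=3,fy=3)]))
"
```

```text
shift cm [0.2  0.45 0.27]
turn deg [ 0.   0.1 -0.3]
```

View pics/crop2.png

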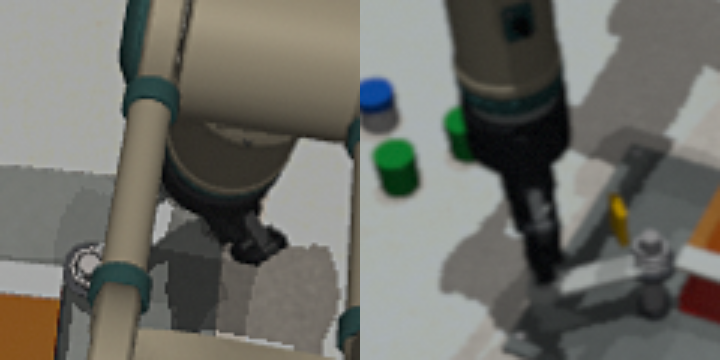

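The crop shows the fingers around the knob's place at the arm's end. I correct the residual and close.

Request:
arm_command(rows=[[[0.2, 0.45, 0.27], [0, 0.1, -0.3], 5], [[0.2, 0.45, 0.27], [0, 0.1, -0.3], 5], [[0.2, 0.45, 0.27], [0, 0.1, -0.3], 5], [[0.2, 0.45, 0.27], [0, 0.1, -0.3], 5], [[0.2, 0.45, 0.27], [0, 0.1, -0.3], 1.5], [[0.2, 0.45, 0.27], [0, 0.1, -0.3], 1.5], [[0.2, 0.45, 0.27], [0, 0.1, -0.3], 1.5], [[0.2, 0.45, 0.27], [0, 0.1, -0.3], 1.5]])

```text
clock: 3.4
tool_pos: [0.6322, -0.0288, 0.0969]
tcp_rot: [-1.448, -2.787, -0.0]
wrist_force: [0.4, 1.0, 0.3]
width: 0.0208
```

```bash
cat >> h.py <<'E'
def arc(s0,s1,n=8,z=None):
    """rows for a shield arc s0->s1 relative to the current pose (jaws tangential)"""
    o=arm.get_obs();A=R.from_rotvec(o["tcp_rot"]);p0,a0=kn(s0)
    for s in np.linspace(s0,s1,n+1)[1:]:
        p,a=kn(s);print((A.inv().apply(np.r_[p-p0,0])*100).round(2).tolist(),round(np.degrees(a0-a),1))
E
python3 -c "
from h import *
o=arm.get_obs();print(o['tool_pos'],o['wrist_force'],o['width'])
p,a=kn(0);move([*p,.098],a+np.pi/2);arc(0,.6)"
```

```text
[ 0.63221305 -0.0287795   0.09689615] [0.36872746 1.01391808 0.2598627 ] 0.02077456957637266
shift cm [-0.05  0.01 -0.11]
turn deg [-0.  -0.1 -0. ]
[0.03, -0.67, 0.0] 4.3
[0.1, -1.34, 0.0] 8.6
[0.23, -2.01, 0.0] 12.9
[0.4, -2.66, 0.0] 17.2
[0.62, -3.3, 0.0] 21.5
[0.89, -3.91, 0.0] 25.8
[1.21, -4.51, 0.0] 30.1
[1.57, -5.08, 0.0] 34.4
```

Request:
arm_command(rows=[[[0.03, -0.67, 0], [0, 0, 4.3], 1.5], [[0.1, -1.34, 0], [0, 0, 8.6], 1.5], [[0.23, -2.01, 0], [0, 0, 12.9], 1.5], [[0.4, -2.66, 0], [0, 0, 17.2], 1.5], [[0.62, -3.3, 0], [0, 0, 21.5], 1.5], [[0.89, -3.91, 0], [0, 0, 25.8], 1.5], [[1.21, -4.51, 0], [0, 0, 30.1], 1.5], [[1.57, -5.08, 0], [0, 0, 34.4], 1.5]])

```text
clock: 4.2
tool_pos: [0.582, -0.0442, 0.0969]
tcp_rot: [-2.211, -2.23, -0.003]
wrist_force: [3.1, 3.3, -2.2]
width: 0.021
```

```bash
python3 -c "
from h import *
o=arm.get_obs();print(o['tool_pos'],o['wrist_force'],o['width'])
p,a=kn(0.6);print(p);move([*p,.097],a+np.pi/2);arc(0.6,1.2)"
```

```text
[ 0.58197767 -0.04415028  0.09689078] [ 3.07988849  3.34971693 -2.16585143] 0.020950462721600414
[ 0.58193492 -0.04549284]
shift cm [-0.13 -0.01 -0.01]
turn deg [ 0.  -0.1 -0.2]
[0.02, -0.67, -0.0] 4.3
[0.1, -1.35, -0.0] 8.6
[0.22, -2.01, -0.0] 12.9
[0.39, -2.66, -0.0] 17.2
[0.61, -3.3, 0.0] 21.5
[0.88, -3.92, 0.0] 25.8
[1.19, -4.52, 0.0] 30.1
[1.55, -5.09, 0.0] 34.4
```

Tracking well (forces about 5 N). I continue to 1.2, then 1.72 rad, with the same steps.

Request:
arm_command(rows=[[[0.03, -0.67, 0], [0, 0, 4.3], 1.5], [[0.1, -1.34, 0], [0, 0, 8.6], 1.5], [[0.23, -2.01, 0], [0, 0, 12.9], 1.5], [[0.4, -2.66, 0], [0, 0, 17.2], 1.5], [[0.62, -3.3, 0], [0, 0, 21.5], 1.5], [[0.89, -3.91, 0], [0, 0, 25.8], 1.5], [[1.21, -4.51, 0], [0, 0, 30.1], 1.5], [[1.57, -5.08, 0], [0, 0, 34.4], 1.5]])

```text
clock: 5.0
tool_pos: [0.5326, -0.0288, 0.0971]
tcp_rot: [-2.772, -1.477, -0.007]
wrist_force: [6.5, 5.1, -4.5]
width: 0.0205
```

```bash
python3 -c "
from h import *
o=arm.get_obs();print(o['tool_pos'],o['wrist_force'],o['width'])
p,a=kn(1.2);print(p);move([*p,.097],a+np.pi/2);arc(1.2,1.72);print(kn(1.72))"
```

```text
[ 0.53256377 -0.02882024  0.09711222] [ 6.47892119  5.06892108 -4.54801396] 0.020451746997764527
[ 0.53092291 -0.03041512]
shift cm [-0.22 -0.05  0.01]
turn deg [ 0.1 -0.2 -0.3]
[0.02, -0.58, -0.0] 3.7
[0.07, -1.17, -0.0] 7.4
[0.16, -1.74, -0.0] 11.2
[0.29, -2.32, -0.0] 14.9
[0.46, -2.88, -0.0] 18.6
[0.66, -3.42, -0.0] 22.3
[0.9, -3.96, -0.0] 26.1
[1.17, -4.48, -0.0] 29.8
(array([0.50029187, 0.00427015]), np.float64(-2.678185759344887))
```

```bash
sed -i 's/^HG=.*YAW/HG=np.array([.5820,.0460]);YAW/' h.py; python3 -c "
from h import *
p,a=kn(1.2);move([*p,.097],a+np.pi/2);p,a=kn(1.73);move([*p,.097],a+np.pi/2);arc(1.2,1.73)"
```

```text
shift cm [-0.03 -0.03  0.01]
turn deg [ 0.1 -0.2 -0.3]
shift cm [ 1.18 -4.59  0.01]
turn deg [ 0.  -0.3 30.1]
[0.02, -0.6, -0.0] 3.8
[0.07, -1.19, -0.0] 7.6
[0.17, -1.78, -0.0] 11.4
[0.3, -2.36, -0.0] 15.2
[0.48, -2.93, -0.0] 19.0
[0.69, -3.49, -0.0] 22.8
[0.93, -4.03, -0.0] 26.6
[1.21, -4.56, -0.0] 30.4
```

Request:
arm_command(rows=[[[0.1, -0.6, 0], [0, 0, 3.8], 1.5], [[0.25, -1.19, 0], [0, 0, 7.6], 1.5], [[0.37, -1.78, 0], [0, 0, 11.4], 1.5], [[0.5, -2.36, 0], [0, 0, 15.2], 1.5], [[0.68, -2.93, 0], [0, 0, 19], 1.5], [[0.89, -3.49, 0], [0, 0, 22.8], 1.5], [[1.13, -4.03, 0], [0, 0, 26.6], 1.5], [[1.41, -4.56, 0], [0, 0, 30.4], 1.5]])

```text
clock: 5.8
tool_pos: [0.5026, 0.0063, 0.0971]
tcp_rot: [3.06, 0.701, 0.005]
wrist_force: [5.8, -1.7, -6.0]
width: 0.0211
```

```bash
python3 -c "
from h import *
o=arm.get_obs();print(o['tool_pos'],o['wrist_force'],o['width'])
d=o['tool_pos'][:2]-HG;print('shield',np.radians(-50)+YAW-np.arctan2(d[1],d[0]),np.hypot(*d))
p,a=kn(1.73);print(p);move([*p,.097],a+np.pi/2);
for n in C: cv2.imwrite(f'pics/{n}2.png',arm.grab_frame(n)[:,:,::-1])
a,b=cv2.imread('pics/top2.png'),cv2.imread('pics/scene2.png')
cv2.imwrite('pics/crop3.png',np.hstack([cv2.resize(a[150:350,220:420],None,fx=2,fy=2),cv2.resize(b[150:350,210:410],None,fx=2,fy=2)]))
"
```

```text
[0.50264204 0.00633358 0.09711798] [ 5.84834791 -1.66086118 -5.9890563 ] 0.021093661410669793
shield 1.7198859436884386 0.08871928379417898
[0.5010936  0.00657723]
shift cm [-0.13 -0.09  0.01]
turn deg [ 0.1 -0.2 -0.2]
```

View pics/crop3.png

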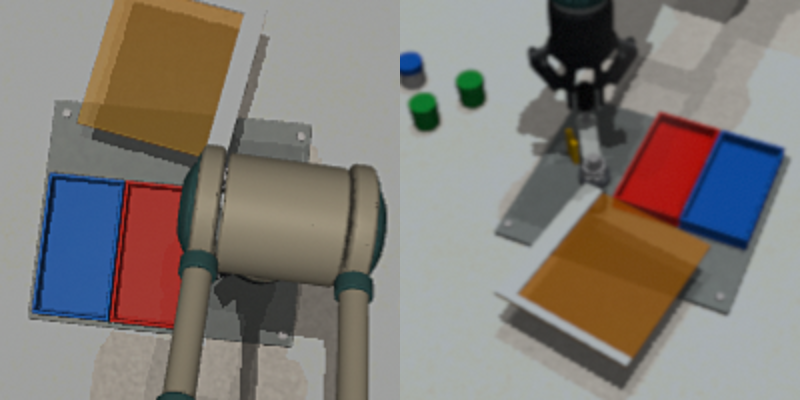

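The shield stands beyond the bins at about 1.72 rad and the gripper holds the knob past the yellow catch. Now I push down.

Request:
arm_command(rows=[[[0, 0, 0.3], [0, 0, 0], 1.5], [[0, 0, 0.7], [0, 0, 0], 1.5], [[0, 0, 1.1], [0, 0, 0], 1.5], [[0, 0, 1.5], [0, 0, 0], 1.5], [[0, 0, 1.8], [0, 0, 0], 1.5], [[0, 0, 1.9], [0, 0, 0], 1.5], [[0, 0, 1.9], [0, 0, 0], 1.5], [[0, 0, 1.9], [0, 0, 0], 1.5]])

```text
clock: 6.7
tool_pos: [0.5027, 0.0062, 0.079]
tcp_rot: [3.06, 0.704, 0.006]
wrist_force: [5.8, -1.5, 4.2]
width: 0.0205
```

```bash
python3 -c "
from h import *
o=arm.get_obs();print(o['tool_pos'],o['wrist_force'],o['width'])
d=o['tool_pos'][:2]-HG;print('shield',np.radians(-50)+YAW-np.arctan2(d[1],d[0]),np.hypot(*d));arc(1.72,1.6,3)"
```

```text
[0.50273073 0.00622685 0.07902821] [ 5.81631904 -1.50598029  4.22319506] 0.020456422660292347
shield 1.7183623538126271 0.08868776888623277
[0.01, 0.36, 0.0] -2.3
[0.04, 0.72, 0.0] -4.6
[0.08, 1.08, 0.0] -6.9
```

Request:
arm_command(rows=[[[0.01, 0.36, 0], [0, 0, -2.3], 1.5], [[0.04, 0.72, 0], [0, 0, -4.6], 1.5], [[0.08, 1.0, 0], [0, 0, -6.5], 1.5], [[0.08, 1.0, 0], [0, 0, -6.5], 1.5], [[0.08, 1.0, 0], [0, 0, -6.5], 4], [[0.08, 1.0, 0], [0, 0, -6.5], 5], [[0.08, 1.0, 0], [0, 0, -6.5], 5], [[0.08, 1.0, 0], [0, 0, -6.5], 5]])

```text
clock: 7.5
tool_pos: [0.5038, -0.0014, 0.0774]
tcp_rot: [-3.015, -0.875, 0.006]
wrist_force: [0.7, -0.9, 0.4]
width: 0.05
```

Request:
arm_command(rows=[[[0, 0, -2], [0, 0, 0], 5], [[0, 0, -5], [0, 0, 0], 5], [[0, 0, -9], [0, 0, 0], 6], [[0, 0, -12], [0, 0, 0], 6], [[-10, 10, -14], [0, 0, 0], 6], [[-15, 15, -14], [0, 0, 0], 6], [[-18, 18, -14], [0, 0, 0], 6], [[-18, 18, -14], [0, 0, 0], 6]])

```text
clock: 8.3
tool_pos: [0.4608, -0.1972, 0.2149]
tcp_rot: [-3.015, -0.877, 0.003]
wrist_force: [-0.3, -0.8, 0.3]
width: 0.0603
```

```bash
python3 -c "
from h import *
o=arm.get_obs();print(o['tool_pos'],o['wrist_force'],o['width'])
for n in C: cv2.imwrite(f'pics/{n}3.png',arm.grab_frame(n)[:,:,::-1])
s,t=[cv2.imread(f'pics/{n}3.png')[:,:,::-1].copy() for n in('scene','top')]
for c in('red','blue'):
    for m in match(s,t,c,(.02,.07)): print(c,m[0].round(4),round(m[1],4),m[2:])
"
```

```text
[ 0.46083388 -0.19716885  0.21487452] [-0.25896497 -0.82967231  0.2724025 ] 0.06032696164576592
blue [ 0.5684 -0.3767  0.0515] 0.0071 ((np.float64(515.0), np.float64(249.2)), (np.float64(159.5), np.float64(202.6)), 16)
blue [ 0.553  -0.3139  0.0379] 0.0003 ((np.float64(487.0), np.float64(255.7)), (np.float64(185.6), np.float64(207.4)), 233)
blue [ 0.4221 -0.292   0.0243] 0.009 ((np.float64(475.2), np.float64(314.4)), (np.float64(214.0), np.float64(181.1)), 21)
```

View pics/top3.png

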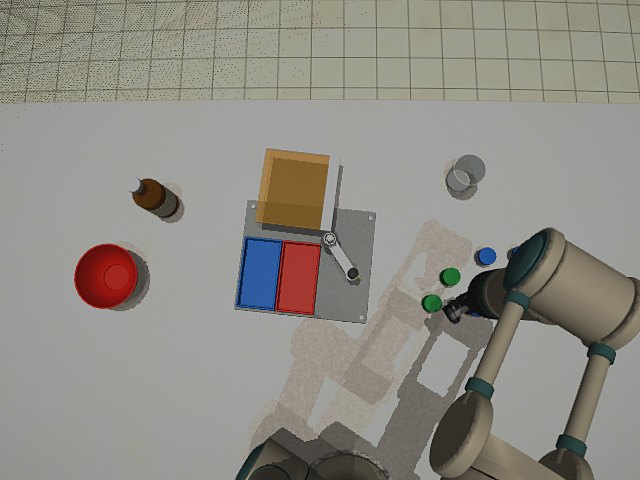

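The shield stays open by itself, with the knob at (352,273) by the catch, and the arm clear. I measure the bins next.

```bash
python3 - <<'E'
from h import *
s,t=[cv2.imread(f"pics/{n}3.png")[:,:,::-1].copy() for n in("scene","top")]
def mask(im,col):
    h=cv2.cvtColor(im,cv2.COLOR_RGB2HSV);m=0
    for a,b in HUE[col]: m=m|cv2.inRange(h,(a,100,30),(b,255,255))
    return m
for col in("red","blue"):
    r={}
    for n,im,box in(("top",t,(225,335,220,330)),("scene",s,(290,420,180,290))):
        m=mask(im,col);k=np.zeros_like(m);k[box[2]:box[3],box[0]:box[1]]=m[box[2]:box[3],box[0]:box[1]]
        c=max(cv2.findContours(k,cv2.RETR_EXTERNAL,cv2.CHAIN_APPROX_NONE)[0],key=cv2.contourArea)
        r[n]=c
    b=cv2.boxPoints(cv2.minAreaRect(r["top"]));W=np.array([plane("top",p,.03) for p in b])
    print(col,"centre",W.mean(0).round(4),"sides",np.linalg.norm(np.roll(W,-1,0)-W,axis=1).round(3),"yaw",np.degrees(np.arctan2((W-np.roll(W,1,0))[:,1],(W-np.roll(W,1,0))[:,0])).round(1))
    q=r["scene"][:,0].astype(float)
    for w,p in zip(W,b):
        if w[0]<.47: # near corners: closest scene contour point to projected, triangulated
            j=proj("scene",w);pts=cv2.approxPolyDP(r["scene"],3,True)[:,0].astype(float);e=pts[np.argmin(np.linalg.norm(pts-j,axis=1))]
            print("  corner",w.round(3),"proj",j.round(1),"scene",e,"tri",tri(e,p)[0].round(4))
E
```

```text
red centre [0.5007 0.1166 0.03  ] sides [0.164 0.09  0.163 0.088] yaw [ 85.1  -4.6 -95.4 174.8]
  corner [0.423 0.167 0.03 ] proj [369.8 214.1] scene [369. 215.] tri [0.4233 0.1667 0.0265]
  corner [0.416 0.08  0.03 ] proj [339.1 205.3] scene [340. 206.] tri [0.4151 0.0809 0.027 ]
blue centre [0.5089 0.2062 0.03  ] sides [0.164 0.091 0.163 0.089] yaw [ 84.8  -4.2 -95.7 175.1]
  corner [0.432 0.257 0.03 ] proj [402.4 223.6] scene [401. 224.] tri [0.432  0.2556 0.0288]
  corner [0.423 0.168 0.03 ] proj [370.1 214.2] scene [372. 215.] tri [0.4228 0.1711 0.0269]
```

Bins: red centre (0.501,0.117), blue (0.509,0.206), 90 mm apart, rim about 28 mm, which agrees with the text. First I take the blue jar at (0.553,-0.314).

```bash
cat >> h.py <<'E'
BIN={"red":np.array([.5007,.1166]),"blue":np.array([.5089,.2062])}
JY=np.radians(85.1)
def slot(c,dx): return BIN[c]+dx*np.array([np.cos(YAW),np.sin(YAW)])
def look(tag):
    o=arm.get_obs();print(o['tool_pos'].round(4),o['wrist_force'].round(1),o['width'])
    s,t=[arm.grab_frame(n) for n in('scene','top')]
    for n,i in(('scene',s),('top',t)): cv2.imwrite(f'pics/{n}_{tag}.png',i[:,:,::-1])
    for c in('red','blue'):
        for m in match(s,t,c,(.02,.07)): print(c,m[0].round(4),round(m[1],4),m[4])
E
python3 -c "
from h import *
move([.553,-.315,.12],JY);print(arm.get_obs()['joint_pos'].round(2))"
```

```text
shift cm [ 1.87 14.49  9.5 ]
turn deg [  -0.2    0.2 -143.1]
[-0.55  0.18  1.68 -0.    1.28  0.46]
```

```bash
sed -i 's/^JY=.*/JY=np.radians(-94.9)/' h.py
python3 -c "
from h import *
move([.553,-.315,.11],JY)"
```

```text
shift cm [ 1.87 14.48 10.5 ]
turn deg [ 0.1  0.2 36.9]
```

Request:
arm_command(rows=[[[1.87, 14.48, 10.5], [0.1, 0.2, 36.9], 5.6], [[1.87, 14.48, 10.5], [0.1, 0.2, 36.9], 5.6], [[1.87, 14.48, 10.5], [0.1, 0.2, 36.9], 5.6], [[1.87, 14.48, 10.5], [0.1, 0.2, 36.9], 5.6], [[1.87, 14.48, 10.5], [0.1, 0.2, 36.9], 5.6], [[1.87, 14.48, 10.5], [0.1, 0.2, 36.9], 5.6], [[1.87, 14.48, 10.5], [0.1, 0.2, 36.9], 5.6], [[1.87, 14.48, 10.5], [0.1, 0.2, 36.9], 5.6]])

```text
clock: 9.2
tool_pos: [0.5551, -0.3076, 0.1102]
tcp_rot: [-3.137, 0.121, -0.002]
wrist_force: [-0.0, -0.6, 0.9]
width: 0.056
```

```bash
python3 -c "
from h import *
move([.553,-.315,.013],JY)
look('a')"
```

```text
shift cm [-0.16  0.78  9.72]
turn deg [-0.2 -0.1  0.5]
[ 0.5551 -0.3076  0.1102] [-0.  -0.6  0.9] 0.05597349680490917
red [ 0.4697 -0.3757  0.0459] 0.0089 37
blue [ 0.548  -0.3165  0.0449] 0.0095 129
blue [ 0.5484 -0.3196  0.0234] 0.0 129
blue [ 0.4356 -0.2878  0.0384] 0.0012 239
```

Request:
arm_command(rows=[[[-0.16, 0.78, 2], [-0.2, -0.1, 0.5], 5.6], [[-0.16, 0.78, 4], [-0.2, -0.1, 0.5], 5.6], [[-0.16, 0.78, 6], [-0.2, -0.1, 0.5], 5.6], [[-0.16, 0.78, 8], [-0.2, -0.1, 0.5], 5.6], [[-0.16, 0.78, 9.7], [-0.2, -0.1, 0.5], 5.6], [[-0.16, 0.78, 9.7], [-0.2, -0.1, 0.5], 5.6], [[-0.16, 0.78, 9.7], [-0.2, -0.1, 0.5], 3], [[-0.16, 0.78, 9.7], [-0.2, -0.1, 0.5], 3]])

```text
clock: 10.1
tool_pos: [0.5539, -0.3163, 0.0143]
tcp_rot: [3.136, -0.137, 0.002]
wrist_force: [1.2, -0.7, -0.6]
width: 0.038
```

```bash
python3 -c "
from h import *
look('b');move([*slot('blue',.05),.2],JY);move([.553,-.315,.013],JY)"
```

```text
[ 0.5539 -0.3163  0.0143] [ 1.2 -0.7 -0.6] 0.03798915826835839
blue [ 0.4356 -0.2873  0.0376] 0.0001 242
shift cm [ -4.   -51.63 -18.71]
turn deg [ 0.1 -0.1 -0.1]
shift cm [-0.08 -0.12  0.09]
turn deg [ 0.1 -0.1 -0.1]
```

Request:
arm_command(rows=[[[0, 0, -4], [0, 0, 0], 3], [[0, 0, -9], [0, 0, 0], 3], [[0, 0, -14], [0, 0, 0], 3], [[-1, -5, -18.7], [0, 0, 0], 3], [[-4, -51.6, -18.7], [0, 0, 0], 3], [[-4, -51.6, -18.7], [0, 0, 0], 3], [[-4, -51.6, -18.7], [0, 0, 0], 3], [[-4, -51.6, -18.7], [0, 0, 0], 3]])

```text
clock: 11.0
tool_pos: [0.5528, -0.0775, 0.1928]
tcp_rot: [3.138, -0.138, 0.002]
wrist_force: [1.8, -0.1, -0.8]
width: 0.0385
```

```bash
python3 -c "
from h import *
move([*slot('blue',.05),.2],JY);look('c')"
```

```text
shift cm [ -1.87 -27.89  -0.74]
turn deg [ 0.1 -0.1 -0.1]
[ 0.5528 -0.0775  0.1928] [ 1.8 -0.1 -0.8] 0.03848208162175461
red [ 0.4582 -0.3854  0.0367] 0.0009 243
blue [ 0.5579 -0.3918  0.0378] 0.0007 235
blue [ 0.4326 -0.2959  0.033 ] 0.0107 67
```

Request:
arm_command(rows=[[[-1.8, -26, -0.7], [0, 0, 0], 3], [[-1.8, -26, -0.7], [0, 0, 0], 3], [[-1.8, -26, -0.7], [0, 0, 0], 3], [[-1.8, -26, -0.7], [0, 0, 0], 3], [[-1.8, -26, -0.7], [0, 0, 0], 3], [[-1.8, -26, -0.7], [0, 0, 0], 3], [[-1.8, -26, -0.7], [0, 0, 0], 3], [[-1.8, -26, -0.7], [0, 0, 0], 3]])

```text
clock: 11.9
tool_pos: [0.5578, 0.1801, 0.1987]
tcp_rot: [3.137, -0.137, -0.001]
wrist_force: [0.2, 0.2, -0.3]
width: 0.0385
```

```bash
python3 -c "
from h import *
look('d');move([*slot('blue',.05),.10],JY)"
```

```text
[0.5578 0.1801 0.1987] [ 0.2  0.2 -0.3] 0.03852702418191943
red [ 0.4582 -0.3854  0.0367] 0.0009 243
blue [ 0.558  -0.3921  0.0377] 0.0002 234
blue [ 0.4356 -0.2877  0.0363] 0.0001 242
shift cm [-0.11 -2.27  9.87]
turn deg [ 0.1  0.  -0.2]
```

Request:
arm_command(rows=[[[-0.11, -2.27, 3], [0, 0, 0], 3], [[-0.11, -2.27, 6], [0, 0, 0], 3], [[-0.11, -2.27, 9.8], [0, 0, 0], 3], [[-0.11, -2.27, 12], [0, 0, 0], 3], [[-0.11, -2.27, 12], [0, 0, 0], 3], [[-0.11, -2.27, 12], [0, 0, 0], 3], [[-0.11, -2.27, 12], [0, 0, 0], 3], [[-0.11, -2.27, 12], [0, 0, 0], 3]])

```text
clock: 12.8
tool_pos: [0.5599, 0.2039, 0.0805]
tcp_rot: [-3.138, 0.138, -0.004]
wrist_force: [0.5, 0.2, 0.2]
width: 0.0386
```

```bash
python3 -c "
from h import *
look('e');move([*slot('blue',.05),.0275],JY)
a,b=cv2.imread('pics/top_e.png'),cv2.imread('pics/scene_e.png')
cv2.imwrite('pics/crop4.png',np.hstack([cv2.resize(a[150:350,200:400],None,fx=2,fy=2),cv2.resize(b[150:350,270:470],None,fx=2,fy=2)]))
"
```

```text
[0.5599 0.2039 0.0805] [0.5 0.2 0.2] 0.038646737000473316
red [ 0.4582 -0.3854  0.0367] 0.0009 243
blue [ 0.558  -0.392   0.0381] 0.0002 235
blue [0.4754 0.2339 0.056 ] 0.0004 463
blue [ 0.4356 -0.2877  0.0363] 0.0001 242
shift cm [-0.06  0.22  5.25]
turn deg [-0.  -0.1 -0.1]
```

View pics/crop4.png

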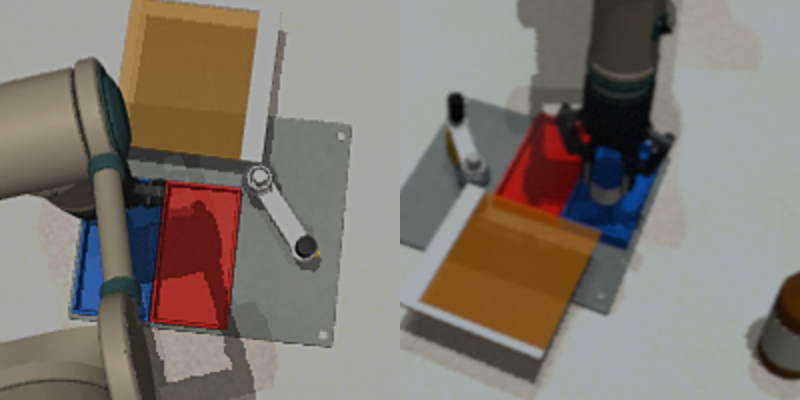

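The blue jar hangs upright in the gripper over the far end of the blue bin, seen in the scene crop near (610,170). I lower and release it.

Request:
arm_command(rows=[[[-0.06, 0.22, 2], [0, 0, 0], 3], [[-0.06, 0.22, 4], [0, 0, 0], 3], [[-0.06, 0.22, 5.2], [0, 0, 0], 3], [[-0.06, 0.22, 5.2], [0, 0, 0], 3], [[-0.06, 0.22, 5.2], [0, 0, 0], 3], [[-0.06, 0.22, 5.2], [0, 0, 0], 4.8], [[-0.06, 0.22, 5.2], [0, 0, 0], 4.8], [[-0.06, 0.22, 5.2], [0, 0, 0], 4.8]])

```text
clock: 13.7
tool_pos: [0.5582, 0.202, 0.0273]
tcp_rot: [3.138, -0.137, 0.001]
wrist_force: [-0.0, 0.3, -0.0]
width: 0.0478
```

Request:
arm_command(rows=[[[0, 0, -3], [0, 0, 0], 5], [[0, 0, -6], [0, 0, 0], 5.6], [[0, 0, -10], [0, 0, 0], 5.6], [[0, 0, -15], [0, 0, 0], 5.6], [[0, 0, -17], [0, 0, 0], 5.6], [[0, 0, -17], [0, 0, 0], 5.6], [[0, 0, -17], [0, 0, 0], 5.6], [[0, 0, -17], [0, 0, 0], 5.6]])

```text
clock: 14.5
tool_pos: [0.5566, 0.2016, 0.1948]
tcp_rot: [3.137, -0.137, -0.007]
wrist_force: [-0.6, -0.1, -0.1]
width: 0.0558
```

```bash
python3 -c "
from h import *
look('f');move([.4356,-.2883,.20],JY);print(slot('blue',.05),slot('blue',0),slot('blue',-.05))"
```

```text
[0.5566 0.2016 0.1948] [-0.6 -0.1 -0.1] 0.05581292771421832
red [ 0.4582 -0.3854  0.0367] 0.0009 243
blue [ 0.558  -0.392   0.0381] 0.0002 235
blue [ 0.4356 -0.2876  0.0367] 0.0 243
shift cm [-7.79 49.87 -0.41]
turn deg [ 0.1  0.3 -0.1]
[0.55871726 0.20192915] [0.5089 0.2062] [0.45908274 0.21047085]
```

Request:
arm_command(rows=[[[-0.7, 4.5, 0], [0, 0, 0], 5.6], [[-1.4, 9, 0], [0, 0, 0], 5.6], [[-2.1, 13.5, 0], [0, 0, 0], 5.6], [[-2.8, 18, 0], [0, 0, 0], 5.6], [[-3.5, 22.5, 0], [0, 0, 0], 5.6], [[-4.2, 27, 0], [0, 0, 0], 5.6], [[-4.9, 31.5, 0], [0, 0, 0], 5.6], [[-5.6, 36, 0], [0, 0, 0], 5.6]])

```text
clock: 15.4
tool_pos: [0.4694, -0.1532, 0.1958]
tcp_rot: [-3.138, 0.137, 0.004]
wrist_force: [0.9, 0.0, 0.3]
width: 0.0562
```

Request:
arm_command(rows=[[[-0.7, 4.5, 0], [0, 0, 0], 5.6], [[-1.4, 9, 0], [0, 0, 0], 5.6], [[-2.2, 13.9, 2], [0, 0, 0], 5.6], [[-2.2, 13.9, 6], [0, 0, 0], 5.6], [[-2.2, 13.9, 9], [0, 0, 0], 5.6], [[-2.2, 13.9, 11], [0, 0, 0], 5.6], [[-2.2, 13.9, 11], [0, 0, 0], 5.6], [[-2.2, 13.9, 11], [0, 0, 0], 5.6]])

```text
clock: 16.2
tool_pos: [0.4363, -0.2883, 0.0865]
tcp_rot: [-3.138, 0.137, 0.003]
wrist_force: [0.4, -0.3, 0.5]
width: 0.0561
```

```bash
python3 -c "
from h import *
look('g');move([.4356,-.2883,.0135],JY)"
```

```text
[ 0.4363 -0.2883  0.0865] [ 0.4 -0.3  0.5] 0.05612843102960771
blue [ 0.558  -0.392   0.0381] 0.0002 234
blue [ 0.4223 -0.2919  0.0372] 0.009 19
shift cm [-0.18 -0.07  7.45]
turn deg [ 0.1 -0.  -0.1]
```

Request:
arm_command(rows=[[[-0.1, 0, 2], [0, 0, 0], 5.6], [[-0.1, 0, 4], [0, 0, 0], 5.6], [[-0.1, 0, 6], [0, 0, 0], 5.6], [[-0.1, 0, 7.4], [0, 0, 0], 5.6], [[-0.1, 0, 7.4], [0, 0, 0], 5.6], [[-0.1, 0, 7.4], [0, 0, 0], 3], [[-0.1, 0, 7.4], [0, 0, 0], 3], [[-0.1, 0, 7.4], [0, 0, 0], 3]])

```text
clock: 17.1
tool_pos: [0.4366, -0.2893, 0.0146]
tcp_rot: [3.136, -0.137, 0.003]
wrist_force: [0.5, 1.1, 4.9]
width: 0.0384
```

```bash
python3 -c "
from h import *
look('h');move([*slot('blue',0),.2],JY)"
```

```text
[ 0.4366 -0.2893  0.0146] [0.5 1.1 4.9] 0.038366901459605224
blue [ 0.5579 -0.3918  0.0381] 0.0004 235
shift cm [  2.92 -49.94 -18.67]
turn deg [ 0.2 -0.1 -0.1]
```

Request:
arm_command(rows=[[[0, 0, -4.5], [0, 0, 0], 3], [[0, 0, -9], [0, 0, 0], 3], [[0, 0, -13.5], [0, 0, 0], 3], [[0.1, -2, -17], [0, 0, 0], 3], [[0.3, -5, -18.7], [0, 0, 0], 3], [[0.6, -9.5, -18.7], [0, 0, 0], 3], [[0.8, -14, -18.7], [0, 0, 0], 3], [[1.1, -18.5, -18.7], [0, 0, 0], 3]])

```text
clock: 18.0
tool_pos: [0.4625, -0.1035, 0.2005]
tcp_rot: [3.138, -0.139, 0.0]
wrist_force: [0.7, 0.2, -0.6]
width: 0.0383
```

Request:
arm_command(rows=[[[0.3, -4.5, 0], [0, 0, 0], 3], [[0.5, -9, 0], [0, 0, 0], 3], [[0.8, -13.5, 0], [0, 0, 0], 3], [[1.1, -18, 0], [0, 0, 0], 3], [[1.3, -22.5, 0], [0, 0, 0], 3], [[1.6, -27, 0], [0, 0, 0], 3], [[1.8, -31.4, 0], [0, 0, 0], 3], [[1.8, -31.4, 0], [0, 0, 0], 3]])

```text
clock: 18.8
tool_pos: [0.5084, 0.2114, 0.1997]
tcp_rot: [-3.136, 0.129, -0.0]
wrist_force: [-0.4, -0.7, -0.7]
width: 0.0386
```

Request:
arm_command(rows=[[[0, 0, 3], [0, 0, 0], 3], [[0, 0, 6], [0, 0, 0], 3], [[0, 0, 9], [0, 0, 0], 3], [[0, 0, 11.5], [0, 0, 0], 3], [[0, 0, 12], [0, 0, 0], 3], [[0, 0, 12], [0, 0, 0], 3], [[0, 0, 12], [0, 0, 0], 3], [[0, 0, 12], [0, 0, 0], 3]])

```text
clock: 19.6
tool_pos: [0.5092, 0.2064, 0.0813]
tcp_rot: [-3.138, 0.138, -0.004]
wrist_force: [0.5, 0.7, -0.2]
width: 0.0386
```

```bash
python3 -c "
from h import *
look('i');move([*slot('blue',0),.0275],JY)"
```

```text
[0.5092 0.2064 0.0813] [ 0.5  0.7 -0.2] 0.03863147532569358
red [ 0.4582 -0.3854  0.0367] 0.0009 243
blue [ 0.5579 -0.3918  0.0381] 0.0004 235
shift cm [0.   0.02 5.35]
turn deg [-0.  -0.1 -0.1]
```

Request:
arm_command(rows=[[[0, 0, 2], [0, 0, 0], 3], [[0, 0, 4], [0, 0, 0], 3], [[0, 0, 5.3], [0, 0, 0], 3], [[0, 0, 5.3], [0, 0, 0], 3], [[0, 0, 5.3], [0, 0, 0], 3], [[0, 0, 5.3], [0, 0, 0], 4.8], [[0, 0, 5.3], [0, 0, 0], 4.8], [[0, 0, 5.3], [0, 0, 0], 4.8]])

```text
clock: 20.5
tool_pos: [0.5082, 0.2063, 0.0272]
tcp_rot: [3.138, -0.137, 0.0]
wrist_force: [0.7, 0.1, 0.8]
width: 0.0478
```

Request:
arm_command(rows=[[[0, 0, -3], [0, 0, 0], 5], [[0, 0, -6], [0, 0, 0], 5.6], [[0, 0, -10], [0, 0, 0], 5.6], [[0, 0, -15], [0, 0, 0], 5.6], [[0, 0, -17], [0, 0, 0], 5.6], [[0, 0, -17], [0, 0, 0], 5.6], [[0, 0, -17], [0, 0, 0], 5.6], [[0, 0, -17], [0, 0, 0], 5.6]])

```text
clock: 21.3
tool_pos: [0.5069, 0.206, 0.1951]
tcp_rot: [3.137, -0.137, -0.006]
wrist_force: [0.2, -0.8, -0.3]
width: 0.056
```

```bash
python3 -c "
from h import *
look('j');move([.558,-.393,.20],JY)
a,b=cv2.imread('pics/top_j.png'),cv2.imread('pics/scene_j.png')
cv2.imwrite('pics/crop5.png',np.hstack([cv2.resize(a[150:350,200:400],None,fx=2,fy=2),cv2.resize(b[150:350,270:470],None,fx=2,fy=2)]))"
```

```text
[0.5069 0.206  0.1951] [ 0.2 -0.8 -0.3] 0.05602718389163081
red [ 0.4582 -0.3854  0.0367] 0.0009 243
blue [ 0.5579 -0.3918  0.0381] 0.0004 235
shift cm [10.31 59.22 -0.43]
turn deg [ 0.1  0.2 -0.1]
```

View pics/crop5.png

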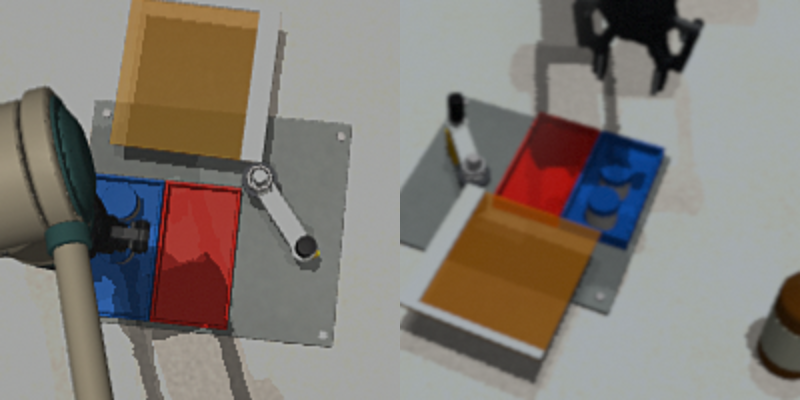

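Both blue jars stand upright in the blue bin, at scene-crop (600,205) and (625,175). Next is the third blue jar.

Request:
arm_command(rows=[[[0.78, 4.5, 0], [0, 0, 0], 5.6], [[1.56, 9, 0], [0, 0, 0], 5.6], [[2.34, 13.5, 0], [0, 0, 0], 5.6], [[3.1, 18, 0], [0, 0, 0], 5.6], [[3.9, 22.5, 0], [0, 0, 0], 5.6], [[4.7, 27, 0], [0, 0, 0], 5.6], [[5.5, 31.5, 0], [0, 0, 0], 5.6], [[6.2, 36, 0], [0, 0, 0], 5.6]])

```text
clock: 22.2
tool_pos: [0.5378, -0.1594, 0.1956]
tcp_rot: [-3.138, 0.138, 0.004]
wrist_force: [1.6, 0.2, 0.6]
width: 0.0562
```

Request:
arm_command(rows=[[[0.8, 4.5, 0], [0, 0, 0], 5.6], [[1.6, 9, 0], [0, 0, 0], 5.6], [[2.4, 13.5, 0], [0, 0, 0], 5.6], [[3.2, 18, 0], [0, 0, 0], 5.6], [[4, 22, 1], [0, 0, 0], 5.6], [[4, 23.2, 4], [0, 0, 0], 5.6], [[4, 23.2, 7], [0, 0, 0], 5.6], [[4, 23.2, 8], [0, 0, 0], 5.6]])

```text
clock: 23.0
tool_pos: [0.5553, -0.3912, 0.1117]
tcp_rot: [-3.133, 0.139, 0.013]
wrist_force: [-1.0, 0.7, -0.5]
width: 0.056
```

```bash
python3 -c "
from h import *
look('k');look('k2');move([.558,-.393,.0135],JY)"
```

```text
[ 0.5553 -0.3912  0.1117] [-1.   0.7 -0.5] 0.05603011916047395
red [ 0.4582 -0.3851  0.0383] 0.0006 242
blue [ 0.5553 -0.3949  0.0312] 0.0047 135
[ 0.5566 -0.3911  0.114 ] [ 0.6 -0.4  0.1] 0.05604173986168784
red [ 0.4583 -0.3851  0.0383] 0.0001 243
blue [ 0.5562 -0.3942  0.0332] 0.0033 156
shift cm [-0.04  0.06 10.41]
turn deg [ 0.1  0.  -0.1]
```

Request:
arm_command(rows=[[[0, 0.1, 3], [0, 0, 0], 5.6], [[0, 0.1, 6], [0, 0, 0], 5.6], [[0, 0.1, 8.5], [0, 0, 0], 5.6], [[0, 0.1, 10.3], [0, 0, 0], 5.6], [[0, 0.1, 10.3], [0, 0, 0], 5.6], [[0, 0.1, 10.3], [0, 0, 0], 3], [[0, 0.1, 10.3], [0, 0, 0], 3], [[0, 0.1, 10.3], [0, 0, 0], 3]])

```text
clock: 24.0
tool_pos: [0.5591, -0.3944, 0.0164]
tcp_rot: [3.135, -0.137, 0.004]
wrist_force: [0.5, 0.9, 3.9]
width: 0.0383
```

```bash
python3 -c "
from h import *
look('l');move([*slot('blue',-.05),.2],JY)"
```

```text
[ 0.5591 -0.3944  0.0164] [0.5 0.9 3.9] 0.03827241477623934
red [ 0.4604 -0.3855  0.039 ] 0.0033 193
shift cm [-15.2  -59.33 -18.59]
turn deg [ 0.2 -0.2 -0.1]
```

Request:
arm_command(rows=[[[0, 0, -4.5], [0, 0, 0], 3], [[0, 0, -9], [0, 0, 0], 3], [[0, 0, -13.5], [0, 0, 0], 3], [[-0.4, -1.6, -17], [0, 0, 0], 3], [[-1.5, -5.9, -18.6], [0, 0, 0], 3], [[-2.6, -10.2, -18.6], [0, 0, 0], 3], [[-3.7, -14.5, -18.6], [0, 0, 0], 3], [[-4.8, -18.8, -18.6], [0, 0, 0], 3]])

```text
clock: 24.9
tool_pos: [0.5258, -0.2004, 0.2005]
tcp_rot: [3.138, -0.138, 0.0]
wrist_force: [0.6, 0.5, -0.0]
width: 0.0385
```

Request:
arm_command(rows=[[[-1.1, -4.4, 0], [0, 0, 0], 3], [[-2.2, -8.8, 0], [0, 0, 0], 3], [[-3.3, -13.2, 0], [0, 0, 0], 3], [[-4.5, -17.6, 0], [0, 0, 0], 3], [[-5.6, -22, 0], [0, 0, 0], 3], [[-6.7, -26.4, 0], [0, 0, 0], 3], [[-7.8, -30.8, 0], [0, 0, 0], 3], [[-9, -35.2, 0], [0, 0, 0], 3]])

```text
clock: 25.7
tool_pos: [0.4671, 0.1583, 0.2003]
tcp_rot: [3.138, -0.138, 0.001]
wrist_force: [0.8, 0.2, -1.0]
width: 0.0386
```

Request:
arm_command(rows=[[[-1.1, -4, 0], [0, 0, 0], 3], [[-1.4, -5.3, 2], [0, 0, 0], 3], [[-1.4, -5.3, 6], [0, 0, 0], 3], [[-1.4, -5.3, 10], [0, 0, 0], 3], [[-1.4, -5.3, 12], [0, 0, 0], 3], [[-1.4, -5.3, 12], [0, 0, 0], 3], [[-1.4, -5.3, 12], [0, 0, 0], 3], [[-1.4, -5.3, 12], [0, 0, 0], 3]])

```text
clock: 26.5
tool_pos: [0.4596, 0.2109, 0.0814]
tcp_rot: [-3.138, 0.138, -0.004]
wrist_force: [0.7, -0.3, 0.0]
width: 0.0386
```

```bash
python3 -c "
from h import *
look('m');move([*slot('blue',-.05),.029],JY)"
```

```text
[0.4596 0.2109 0.0814] [ 0.7 -0.3  0. ] 0.038644161847158943
red [ 0.4581 -0.3855  0.0367] 0.0011 242
shift cm [-0.04  0.05  5.23]
turn deg [-0.  -0.1 -0.1]
```

Request:
arm_command(rows=[[[0, 0, 2], [0, 0, 0], 3], [[0, 0, 4], [0, 0, 0], 3], [[0, 0, 5.2], [0, 0, 0], 3], [[0, 0, 5.2], [0, 0, 0], 3], [[0, 0, 5.2], [0, 0, 0], 3], [[0, 0, 5.2], [0, 0, 0], 4.8], [[0, 0, 5.2], [0, 0, 0], 4.8], [[0, 0, 5.2], [0, 0, 0], 4.8]])

```text
clock: 27.4
tool_pos: [0.4584, 0.2106, 0.0282]
tcp_rot: [3.138, -0.137, 0.0]
wrist_force: [0.6, 0.5, -0.3]
width: 0.0481
```

Request:
arm_command(rows=[[[0, 0, -3], [0, 0, 0], 5], [[0, 0, -6], [0, 0, 0], 5.6], [[0, 0, -10], [0, 0, 0], 5.6], [[0, 0, -15], [0, 0, 0], 5.6], [[0, 0, -17], [0, 0, 0], 5.6], [[0, 0, -17], [0, 0, 0], 5.6], [[0, 0, -17], [0, 0, 0], 5.6], [[0, 0, -17], [0, 0, 0], 5.6]])

```text
clock: 28.2
tool_pos: [0.4571, 0.2103, 0.1962]
tcp_rot: [3.137, -0.137, -0.006]
wrist_force: [-0.3, -0.3, -0.3]
width: 0.0559
```

```bash
python3 -c "
from h import *
look('n');move([.4582,-.3865,.20],JY)"
```

```text
[0.4571 0.2103 0.1962] [-0.3 -0.3 -0.3] 0.055868510167352066
red [ 0.4581 -0.3855  0.0367] 0.0011 242
shift cm [ 5.31 59.45 -0.3 ]
turn deg [ 0.1  0.2 -0.1]
```

Request:
arm_command(rows=[[[0.4, 4.5, 0], [0, 0, 0], 5.6], [[0.8, 9, 0], [0, 0, 0], 5.6], [[1.2, 13.5, 0], [0, 0, 0], 5.6], [[1.6, 18, 0], [0, 0, 0], 5.6], [[2, 22.5, 0], [0, 0, 0], 5.6], [[2.4, 27, 0], [0, 0, 0], 5.6], [[2.8, 31.5, 0], [0, 0, 0], 5.6], [[3.1, 36, 0], [0, 0, 0], 5.6]])

```text
clock: 29.1
tool_pos: [0.457, -0.1523, 0.1968]
tcp_rot: [-3.138, 0.138, 0.004]
wrist_force: [1.3, 0.3, 0.8]
width: 0.0559
```

Request:
arm_command(rows=[[[0.4, 4.5, 0], [0, 0, 0], 5.6], [[0.8, 9, 0], [0, 0, 0], 5.6], [[1.2, 13.5, 0], [0, 0, 0], 5.6], [[1.6, 18, 0], [0, 0, 0], 5.6], [[2, 22.5, 1], [0, 0, 0], 5.6], [[2.1, 23.4, 4], [0, 0, 0], 5.6], [[2.1, 23.4, 7], [0, 0, 0], 5.6], [[2.1, 23.4, 8], [0, 0, 0], 5.6]])

```text
clock: 29.9
tool_pos: [0.4557, -0.3842, 0.1134]
tcp_rot: [-3.133, 0.139, 0.011]
wrist_force: [-0.8, 0.6, -0.7]
width: 0.0555
```

```bash
python3 -c "
from h import *
look('o');look('o2');move([.4582,-.3865,.0135],JY)
a,b=cv2.imread('pics/top_o2.png'),cv2.imread('pics/scene_o2.png')
cv2.imwrite('pics/crop6.png',np.hstack([cv2.resize(a[180:340,220:380],None,fx=2.5,fy=2.5),cv2.resize(b[150:310,280:440],None,fx=2.5,fy=2.5)]))"
```

```text
[ 0.4557 -0.3842  0.1134] [-0.8  0.6 -0.7] 0.05550230305652847
red [ 0.4569 -0.383   0.0348] 0.0064 110
[ 0.4569 -0.3843  0.1155] [-0.6 -0.2 -0.4] 0.055630798911355625
red [ 0.457  -0.3833  0.0349] 0.0053 131
shift cm [-0.03  0.07 10.51]
turn deg [ 0.1  0.  -0.1]
```

View pics/crop6.png

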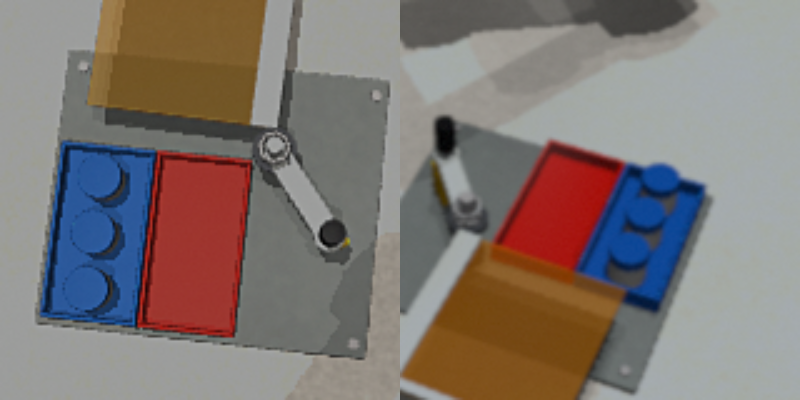

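Three blue jars stand upright in a row in the blue bin, at top-crop (100,180), (97,232) and (90,290), and the red bin is empty. I take the red jar.

Request:
arm_command(rows=[[[0, 0.1, 3], [0, 0, 0], 5.6], [[0, 0.1, 6], [0, 0, 0], 5.6], [[0, 0.1, 8.5], [0, 0, 0], 5.6], [[0, 0.1, 10.4], [0, 0, 0], 5.6], [[0, 0.1, 10.4], [0, 0, 0], 5.6], [[0, 0.1, 10.4], [0, 0, 0], 3], [[0, 0.1, 10.4], [0, 0, 0], 3], [[0, 0.1, 10.4], [0, 0, 0], 3]])

```text
clock: 30.9
tool_pos: [0.4592, -0.3878, 0.0162]
tcp_rot: [3.135, -0.137, 0.004]
wrist_force: [-0.4, -0.1, 4.2]
width: 0.0384
```

```bash
python3 -c "
from h import *
look('p');move([*slot('red',0),.2],JY)"
```

```text
[ 0.4592 -0.3878  0.0162] [-0.4 -0.1  4.2] 0.038430799988344894
shift cm [ -0.23 -50.55 -18.55]
turn deg [ 0.2 -0.1 -0.1]
```

Request:
arm_command(rows=[[[0, 0, -4.5], [0, 0, 0], 3], [[0, 0, -9], [0, 0, 0], 3], [[0, 0, -13.5], [0, 0, 0], 3], [[0, -2, -17], [0, 0, 0], 3], [[0, -6, -18.6], [0, 0, 0], 3], [[-0.1, -10.5, -18.6], [0, 0, 0], 3], [[-0.1, -15, -18.6], [0, 0, 0], 3], [[-0.1, -19.5, -18.6], [0, 0, 0], 3]])

```text
clock: 31.8
tool_pos: [0.4739, -0.1907, 0.2008]
tcp_rot: [3.137, -0.139, 0.001]
wrist_force: [0.8, -0.5, 0.1]
width: 0.0385
```

Request:
arm_command(rows=[[[0, -4.5, 0], [0, 0, 0], 3], [[0, -9, 0], [0, 0, 0], 3], [[-0.1, -13.5, 0], [0, 0, 0], 3], [[-0.1, -18, 0], [0, 0, 0], 3], [[-0.1, -22.5, 0], [0, 0, 0], 3], [[-0.1, -27, 0], [0, 0, 0], 3], [[-0.1, -31, 0], [0, 0, 0], 3], [[-0.1, -31, 0], [0, 0, 0], 3]])

```text
clock: 32.6
tool_pos: [0.5002, 0.1211, 0.2002]
tcp_rot: [-3.137, 0.129, -0.001]
wrist_force: [0.5, -0.3, -0.7]
width: 0.0386
```

Request:
arm_command(rows=[[[0, 0, 3], [0, 0, 0], 3], [[0, 0, 6], [0, 0, 0], 3], [[0, 0, 9], [0, 0, 0], 3], [[0, 0, 11.5], [0, 0, 0], 3], [[0, 0, 12], [0, 0, 0], 3], [[0, 0, 12], [0, 0, 0], 3], [[0, 0, 12], [0, 0, 0], 3], [[0, 0, 12], [0, 0, 0], 3]])

```text
clock: 33.4
tool_pos: [0.5014, 0.1165, 0.0813]
tcp_rot: [3.138, -0.138, 0.004]
wrist_force: [-0.5, -0.3, -0.2]
width: 0.0382
```

```bash
python3 -c "
from h import *
look('q');move([*slot('red',0),.029],JY)"
```

```text
[0.5014 0.1165 0.0813] [-0.5 -0.3 -0.2] 0.03824921939605873
shift cm [-0.04 -0.    5.19]
turn deg [ 0.  -0.1 -0.1]
```

Request:
arm_command(rows=[[[0, 0, 2], [0, 0, 0], 3], [[0, 0, 4], [0, 0, 0], 3], [[0, 0, 5.2], [0, 0, 0], 3], [[0, 0, 5.2], [0, 0, 0], 3], [[0, 0, 5.2], [0, 0, 0], 3], [[0, 0, 5.2], [0, 0, 0], 4.8], [[0, 0, 5.2], [0, 0, 0], 4.8], [[0, 0, 5.2], [0, 0, 0], 4.8]])

```text
clock: 34.3
tool_pos: [0.5003, 0.1165, 0.0281]
tcp_rot: [3.138, -0.137, -0.0]
wrist_force: [-0.4, -0.7, -1.0]
width: 0.0477
```

Request:
arm_command(rows=[[[0, 0, -3], [0, 0, 0], 5], [[0, 0, -6], [0, 0, 0], 5.6], [[0, 0, -10], [0, 0, 0], 5.6], [[0, 0, -15], [0, 0, 0], 5.6], [[0, 5, -17], [0, 0, 0], 5.6], [[0, 9.5, -17], [0, 0, 0], 5.6], [[0, 14, -17], [0, 0, 0], 5.6], [[0, 15, -17], [0, 0, 0], 5.6]])

```text
clock: 35.1
tool_pos: [0.4868, -0.0366, 0.1985]
tcp_rot: [3.135, -0.143, 0.0]
wrist_force: [0.6, 0.5, -0.9]
width: 0.0563
```

Request:
arm_command(rows=[[[0, 4.5, 0], [0, 0, 0], 5.6], [[0, 9, 0], [0, 0, 0], 5.6], [[0, 13.5, 0], [0, 0, 0], 5.6], [[0, 18, 0], [0, 0, 0], 5.6], [[0, 18, 0], [0, 0, 0], 5.6], [[0, 18, 0], [0, 0, 0], 5.6], [[0, 18, 0], [0, 0, 0], 5.6], [[0, 18, 0], [0, 0, 0], 5.6]])

```text
clock: 35.9
tool_pos: [0.4714, -0.2105, 0.1979]
tcp_rot: [-3.139, 0.134, 0.002]
wrist_force: [-1.1, 0.5, -0.4]
width: 0.0564
```

```bash
python3 -c "
from h import *
look('r')
a,b=cv2.imread('pics/top_r.png'),cv2.imread('pics/scene_r.png')
cv2.imwrite('pics/crop7.png',np.hstack([cv2.resize(a[180:340,220:380],None,fx=2.5,fy=2.5),cv2.resize(b[150:310,280:440],None,fx=2.5,fy=2.5)]))
for n,i in(('scene',b),('top',a)):
    g=i[:,:,::-1].copy();y0,y1,x0,x1=(255,285,340,365) if n=='top' else (180,225,270,315)
    v,u=np.nonzero(g[y0:y1,x0:x1].max(2)<45);print(n,len(u),u.mean()+x0,v.mean()+y0,u.min()+x0,u.max()+x0,v.min()+y0,v.max()+y0)
"
```

```text
[ 0.4714 -0.2105  0.1979] [-1.1  0.5 -0.4] 0.05639130147405363
scene 91 297.8131868131868 203.93406593406593 295 301 197 211
top 40 352.3 272.95 348 357 268 278
```

View pics/crop7.png

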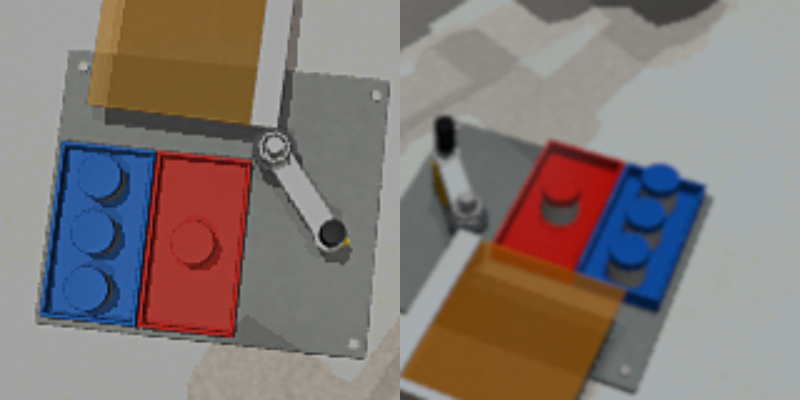

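All four jars stand in their bins: three blue in a row, and one red at top-crop (195,240). I now locate the latched knob.

```bash
python3 -c "
from h import *
P,g=tri((297.8,203.9),(352.3,272.9));print(P,g,plane('top',(352.3,272.9),.114))
d=P[:2]-HG;print('shield',np.radians(-50)+YAW-np.arctan2(d[1],d[0]),np.hypot(*d))
p,a=kn(1.6);print(p);move([*p,.17],a+np.pi/2)"
```

```text
[ 0.50638929 -0.0043249   0.09816274] 0.0004571776984669286 [ 0.5054281  -0.00358921  0.114     ]
shield 1.5961577063059393 0.09082717523769195
[ 0.50688683 -0.00357834]
shift cm [  1.76 -20.95   2.79]
turn deg [  0.    0.1 -38.3]
```

The knob is at z = 98 mm with the shield at 1.596 rad, so it is latched as it should be. I move above it.

Request:
arm_command(rows=[[[0.4, -4.5, 0], [0, 0, -8], 5], [[0.8, -9, 0.5], [0, 0, -16], 5], [[1.2, -13.5, 1], [0, 0, -24], 5], [[1.6, -18, 2], [0, 0, -32], 5], [[1.76, -20.95, 2.8], [0, 0, -38.3], 5], [[1.76, -20.95, 2.8], [0, 0, -38.3], 5], [[1.76, -20.95, 2.8], [0, 0, -38.3], 5], [[1.76, -20.95, 2.8], [0, 0, -38.3], 5]])

```text
clock: 36.8
tool_pos: [0.5073, -0.0054, 0.1702]
tcp_rot: [3.009, 0.899, -0.001]
wrist_force: [-0.4, -0.4, -0.3]
width: 0.0504
```

```bash
python3 -c "
from h import *
arm.grab_frame('top');p,a=kn(1.6);move([.5066,-.004,.079],a+np.pi/2)"
```

```text
shift cm [ 0.04 -0.2   9.12]
turn deg [ 0.1  0.  -0.2]
```

Request:
arm_command(rows=[[[0, -0.2, 2], [0, 0, 0], 5], [[0, -0.2, 4.5], [0, 0, 0], 5], [[0, -0.2, 7], [0, 0, 0], 5], [[0, -0.2, 9.1], [0, 0, 0], 5], [[0, -0.2, 9.1], [0, 0, 0], 5], [[0, -0.2, 9.1], [0, 0, 0], 1.5], [[0, -0.2, 9.1], [0, 0, 0], 1.5], [[0, -0.2, 9.1], [0, 0, 0], 1.5]])

```text
clock: 37.65
tool_pos: [0.5076, -0.0046, 0.0803]
tcp_rot: [3.007, 0.899, 0.003]
wrist_force: [0.7, -4.2, 1.3]
width: 0.0205
```

```bash
python3 -c "
from h import *
o=arm.get_obs();print(o['tool_pos'],o['wrist_force'],o['width']);arc(1.6,1.67,2)"
```

```text
[ 0.50761079 -0.00461398  0.08030888] [ 0.65223173 -4.17528338  1.31360801] 0.020538731717893072
[0.0, -0.31, -0.0] 2.0
[0.02, -0.63, -0.0] 4.0
```

Gripped. I take the load off the catch (open a little more), then lift the bolt by 19 mm.

Request:
arm_command(rows=[[[0, -0.31, 0], [0, 0, 2], 1.5], [[0.02, -0.63, 0], [0, 0, 4], 1.5], [[0.02, -0.63, 0], [0, 0, 4], 1.5], [[0.02, -0.63, -0.6], [0, 0, 4], 1.5], [[0.02, -0.63, -1.2], [0, 0, 4], 1.5], [[0.02, -0.63, -1.7], [0, 0, 4], 1.5], [[0.02, -0.63, -1.9], [0, 0, 4], 1.5], [[0.02, -0.63, -1.9], [0, 0, 4], 1.5]])

```text
clock: 38.45
tool_pos: [0.5043, 0.0007, 0.0984]
tcp_rot: [3.036, 0.795, 0.003]
wrist_force: [2.7, -5.6, -4.4]
width: 0.0204
```

```bash
python3 -c "
from h import *
arm.grab_frame('top')
o=arm.get_obs();print(o['tool_pos'],o['wrist_force'],o['width']);
d=o['tool_pos'][:2]-HG;print('shield',np.radians(-50)+YAW-np.arctan2(d[1],d[0]),np.hypot(*d))
arc(1.67,1.12)"
```

```text
[0.50432207 0.00067845 0.09839125] [ 3.01992618 -4.97229268 -4.41094916] 0.020506412977272917
shield 1.6552419542138779 0.08993276988567939
[0.02, 0.62, 0.0] -3.9
[0.09, 1.23, 0.01] -7.9
[0.19, 1.84, 0.01] -11.8
[0.34, 2.44, 0.01] -15.8
[0.53, 3.03, 0.01] -19.7
[0.76, 3.61, 0.02] -23.6
[1.03, 4.16, 0.02] -27.6
[1.33, 4.7, 0.02] -31.5
```

Bolt at its upper stop (rise 18.1 mm). I guide the shield back in arcs of 32°.

Request:
arm_command(rows=[[[0.02, 0.63, 0], [0, 0, -4], 1.5], [[0.09, 1.25, 0], [0, 0, -8], 1.5], [[0.2, 1.87, 0], [0, 0, -12], 1.5], [[0.35, 2.48, 0], [0, 0, -16], 1.5], [[0.54, 3.08, 0], [0, 0, -20], 1.5], [[0.78, 3.66, 0], [0, 0, -24], 1.5], [[1.05, 4.23, 0], [0, 0, -28], 1.5], [[1.37, 4.77, 0], [0, 0, -32], 1.5]])

```text
clock: 39.3
tool_pos: [0.5396, -0.0342, 0.0984]
tcp_rot: [2.697, 1.604, 0.001]
wrist_force: [2.3, -4.9, -3.3]
width: 0.0203
```

```bash
python3 -c "
from h import *
arm.grab_frame('top')
o=arm.get_obs();print(o['tool_pos'],o['wrist_force'],o['width']);
d=o['tool_pos'][:2]-HG;print('shield',np.radians(-50)+YAW-np.arctan2(d[1],d[0]),np.hypot(*d))"
```

```text
[ 0.54052912 -0.03471595  0.09838216] [ 2.21091019 -3.90839318 -1.66403905] 0.020285453697312352
shield 1.0872275781136538 0.09074633811690293
```

Request:
arm_command(rows=[[[0.02, 0.63, 0], [0, 0, -4], 1.5], [[0.09, 1.25, 0], [0, 0, -8], 1.5], [[0.2, 1.87, 0], [0, 0, -12], 1.5], [[0.35, 2.48, 0], [0, 0, -16], 1.5], [[0.54, 3.08, 0], [0, 0, -20], 1.5], [[0.78, 3.66, 0], [0, 0, -24], 1.5], [[1.05, 4.23, 0], [0, 0, -28], 1.5], [[1.37, 4.77, 0], [0, 0, -32], 1.5]])

```text
clock: 40.15
tool_pos: [0.5879, -0.045, 0.0984]
tcp_rot: [2.151, 2.285, -0.001]
wrist_force: [2.0, -4.5, -1.8]
width: 0.0206
```

```bash
python3 -c "
from h import *
arm.grab_frame('top')
o=arm.get_obs();print(o['tool_pos'],o['wrist_force'],o['width']);
d=o['tool_pos'][:2]-HG;print('shield',np.radians(-50)+YAW-np.arctan2(d[1],d[0]),np.hypot(*d))"
```

```text
[ 0.58893712 -0.0449252   0.09838041] [ 2.49345839 -4.53939058 -1.41779923] 0.020213472938380432
shield 0.5364633212711373 0.09118944678753706
```

Request:
arm_command(rows=[[[0.02, 0.63, 0], [0, 0, -4], 1.5], [[0.09, 1.25, 0], [0, 0, -8], 1.5], [[0.2, 1.87, 0], [0, 0, -12], 1.5], [[0.35, 2.48, 0], [0, 0, -16], 1.5], [[0.54, 3.08, 0], [0, 0, -20], 1.5], [[0.78, 3.66, 0], [0, 0, -24], 1.5], [[1.05, 4.23, 0], [0, 0, -28], 1.5], [[1.22, 4.55, 0], [0, 0, -30.3], 1.5]])

```text
clock: 41.0
tool_pos: [0.6325, -0.0299, 0.0984]
tcp_rot: [1.481, 2.767, -0.002]
wrist_force: [1.7, -3.2, -2.8]
width: 0.0204
```

```bash
python3 -c "
from h import *
arm.grab_frame('top')
o=arm.get_obs();print(o['tool_pos'],o['wrist_force'],o['width']);
d=o['tool_pos'][:2]-HG;print('shield',np.radians(-50)+YAW-np.arctan2(d[1],d[0]),np.hypot(*d));move([.6322,-.0288,.0984],np.radians(35.1))"
```

```text
[ 0.63281683 -0.02964751  0.09835756] [ 2.36114097 -4.28427206  0.15021689] 0.020483477714971277
shield 0.021091330153460874 0.09113120377509609
shift cm [ 0.1 -0.  -0. ]
turn deg [ 0.   0.2 -1.4]
```

Back at the knob's closed position. I release, rise and move away.

Request:
arm_command(rows=[[[0, 0, 0], [0, 0, 0], 1.5], [[0, 0, 0], [0, 0, 0], 5], [[0, 0, 0], [0, 0, 0], 5], [[0, 0, 0], [0, 0, 0], 5], [[0, 0, -3], [0, 0, 0], 5], [[0, 0, -7], [0, 0, 0], 5], [[0, 0, -11], [0, 0, 0], 5], [[0, 0, -12], [0, 0, 0], 5]])

```text
clock: 41.85
tool_pos: [0.6334, -0.0288, 0.2232]
tcp_rot: [1.482, 2.762, 0.004]
wrist_force: [0.4, -1.4, 0.3]
width: 0.0498
```

```bash
python3 -c "
from h import *
move([.42,-.24,.22])"
```

```text
shift cm [ -5.79 -29.47   0.17]
```

Request:
arm_command(rows=[[[-0.8, -4.2, 0], [0, 0, 0], 5], [[-1.6, -8.4, 0], [0, 0, 0], 5], [[-2.5, -12.6, 0], [0, 0, 0], 5], [[-3.3, -16.8, 0], [0, 0, 0], 5], [[-4.1, -21, 0], [0, 0, 0], 5], [[-5, -25.2, 0], [0, 0, 0], 5], [[-5.8, -29.5, 0], [0, 0, 0], 5], [[-5.8, -29.5, 0], [0, 0, 0], 5]])

```text
clock: 42.65
tool_pos: [0.4137, -0.2427, 0.2176]
tcp_rot: [-1.491, -2.762, 0.005]
wrist_force: [1.0, 0.1, 0.3]
width: 0.0501
```

Request:
arm_command(rows=[[[0, 0, 0], [0, 0, 0], 5], [[0, 0, 0], [0, 0, 0], 5], [[0, 0, 0], [0, 0, 0], 5], [[0, 0, 0], [0, 0, 0], 5], [[0, 0, 0], [0, 0, 0], 5], [[0, 0, 0], [0, 0, 0], 5], [[0, 0, 0], [0, 0, 0], 5], [[0, 0, 0], [0, 0, 0], 5]])

```text
clock: 43.45
tool_pos: [0.4177, -0.2403, 0.218]
tcp_rot: [-1.484, -2.768, 0.001]
wrist_force: [0.7, 0.3, -0.5]
width: 0.0502
```

```bash
python3 -c "
from h import *
look('z')
s,t=[cv2.imread(f'pics/{n}_z.png') for n in('scene','top')]
def dark(im,x0,x1,y0,y1):
    v,u=np.nonzero(im[y0:y1,x0:x1].max(2)<45);return u.mean()+x0,v.mean()+y0
a,b=dark(t,355,375,202,222),dark(s,260,278,222,246);print(a,b,tri(b,a))
cv2.imwrite('pics/crop8.png',np.hstack([cv2.resize(t[150:350,220:420],None,fx=2,fy=2),cv2.resize(s[150:350,240:440],None,fx=2,fy=2)]))"
```

```text
[ 0.4177 -0.2403  0.218 ] [ 0.7  0.3 -0.5] 0.05022611794995113
(np.float64(364.51190476190476), np.float64(212.91666666666666)) (np.float64(269.0980392156863), np.float64(233.11764705882354)) (array([ 0.63289068, -0.02895364,  0.11662831]), np.float64(9.426322826649433e-06))
```

View pics/crop8.png

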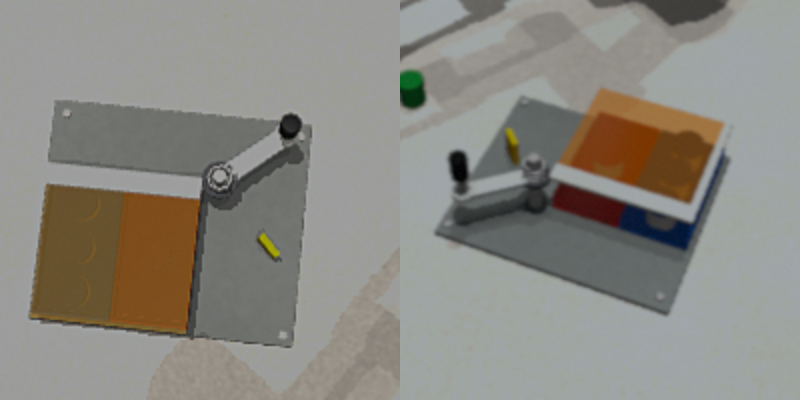

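The shield is closed, with the knob back at its starting pixel and height (116.6 mm). The jars are visible under the shield. I hand in.

```bash
python3 -c "
from station import arm
print(arm.sign_off())"
```

```text
the job is handed in; nothing more can be done
None
```

I did the whole job in 43 s of robot time and handed it in; no verdict was reported.

- **Shield opened:** I swung it to about 1.72 rad and pushed the bolt down 18 mm. It then stayed open by itself at about 1.60 rad, with the knob measured 98 mm above the bench.
- **Jars:** Four were present, three blue and one red. The pictures showed all four standing upright in their own bins.
- **Shield closed:** I lifted the bolt 18.1 mm to its upper stop and guided the shield back. In the last picture the knob was at (0.633, -0.029, 0.117) m, within about 0.3 mm of its start, so the shield is closed and the bolt is up. The jars show faintly under it, and the arm is clear.

**What disagreed or was not checked:**
- My first hinge estimate was about 2 mm off. It showed as a side force of about 8 N while opening, so I corrected it before latching.
- The measured cap and bin-rim heights came out 1 to 5 mm below the text's figures.
- I did not re-measure the beaker, bottle and bowl, but the arm stayed away from them. I did not use the green jars.

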